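Weigh a wax jar on the hanging scale

ROBOT

A 6-joint arm with a two-finger parallel gripper is mounted at the origin on the work surface. World frame = base frame: x ahead of the robot, y to its left, z up, the work surface at z = 0. Lengths are in m, angles in rad, forces in N, time in s.
With the tool pointing down it reaches from about 0.225 to 0.875 m from the base axis. Payload 3.4 kg.
Tool frame: the origin (TCP) lies where the fingers leave the gripper's body, on its centre line; the fingertips stand 73 mm ahead of it and the grasp point (between the pads) lies 54 mm ahead of it; x points along the fingers, y is the direction in which the jaws open and shut, and the axes are right-handed (so a half turn about x gives the same grasp; the last joint's range is limited). The gripper opens to 85 mm and grips with 20 to 120 N. Pads are 22 mm wide; open, the fingers measure 114 mm over their backs; the gripper's body (76 mm by 85 mm) begins 54 mm behind the grasp point. The pads swing forward as they close: fully open they stand 13 mm farther back than shut.
Start: joints at [1.164, 0.276, 1.505, -0, 1.361, -0.121], TCP at [0.162, 0.552, 0.304] pointing down, gripper open.
Joint ranges: [-2.89, 2.89], [-0.75, 2.08], [0.22, 2.7], [-1.18, 4.32], [0.11, 2.71], [-2.7, 2.7]. Speed limits (rad/s): [2.57, 2.57, 3.14, 3.14, 3.14, 3.14].

INTERFACE

Orientations are given as a unit quaternion [w, x, y, z].
In Python, from rig import manip gives the robot as it stands.
- The arm moves only by the tool play_rows, never from a script. Its argument "steps" is a list of rows, each a list of 5 numbers: the closure, from 0 (fully open) to 1 (shut), then the shift along the tool's x, y, z as a fraction of full scale, then the turn about the tool's x as a fraction of full scale. In form: [[grip, tx, ty, tz, twist], ...]. A call has 1 to 20 rows; each row shifts and turns the commanded pose from where the row before left it, along the tool's axes as they then stand; what a row does not reach is not made up. Full scale, the value 1, is 0.03 m for a shift and 6 degrees for a turn. A row lasts 1/10 s, in which the tool goes at most 50 mm and 8.59 degrees, less where a joint would pass 70% of its speed; a pose out of reach is approached as far as the arm can. A call with a number of a shift or a turn outside -1 to 1 is refused whole. A call with a gripper value outside its range is refused whole. The fingers move at their own pace and stop on an object; "newtons" is the grip in N (left out, the last holds). Time passes only in rows, so rows that do not move let the fingers close. It gives the time, the measured TCP pose, the force and the opening at its end, in the units of the state.
- manip.get_state(): the state, without advancing time (a new reading comes with each control period).
- manip.get_image(name): name is "scene" or "top" or "wrist"; returns (picture, depth): 480x640x3 uint8, red, green, blue; 480x640 float32, m along the optical axis (not along the pixel's ray), 0 where there is no reading.
- manip.camera_model(name): a dict with "mtx" (3x3 intrinsics, pixels), "R" (3x3) and "t" (3): a world point X has camera coordinates R X + t. Camera axes: x right, y down, z forward; pixel columns grow to the right and rows downward; lengths in m; the calibration is good to about 2 mm. A picture is of the moment at which its call begins: read the wrist's pose just before it. camera_model takes no time and is no camera call; for the wrist camera it gives the pose at the moment of the call.
- manip.sign_off(): hands the job in, once; it reports no verdict.
Trained networks look in the newest picture that a camera, given by its name, has taken for a name from the list of things; names that differ only in an ending like _2 or _b are one class to them, and where a whole thing is asked for, a point or a joint stands for the part that bears it (a point fixed in the world has none). Each returns a list of dicts, best first, with "conf" (0 to 1); they miss things now and then, are a little off and sometimes report something else, mostly with a low value. They report only what shows in the picture. A call takes as long as a camera call. They do not tell look-alikes from the thing itself.
- manip.regions_of(camera, query): "mask" (480x640 bool, what is visible of it).
- manip.mark_of(camera, query): "location" ([x, y, z] in m, in the coordinates of the camera as it stood for that picture, good to about 4 mm: a listed point, or the origin of a listed thing).
The state is a dict: "clock": time; "qpos": joint angles; "qd": joint speeds; "effort": joint torques, N m; "position": TCP position; "ee_rot": TCP orientation; "contact_force": force on the tool from outside, world axes, zero at the start; "moment": the same for the moment, N m; "width": finger opening in m.
Only numpy, scipy, OpenCV 4.12 (cv2) and the standard library are available. Lean on these libraries where they do the work, as an engineer would, in place of code of your own. Each camera call takes 0.05 s, during which the arm holds its last target.

TASK

Weigh the jar of wax: hang the empty weighing basket on the scale's hook by the loop of its bow, let go and let it settle for the empty reading. Then set the jar upright in the middle of the hanging basket and leave it all hanging free and still. Go gently, so that the hook is never jerked down to the end of its travel, and leave the spray bottle, flat tin and carton where they are.

Things in the scene. Friction and masses are not known exactly. Their poses are not given: they have to be found in the camera images.
- scale: Hanging dial scale on a dark steel gallows stand, fixed to the table. Origin on the table top straight below the hook; z up; the hook is served from the scale's own -x side, which faces the robot and somewhat to its right. Foot plate from x = -85 to +215 mm, 130 mm wide, 10 mm thick. One post, 30 mm square, at x = +185 mm; the arm overhead is 610 mm above the table.
- scale_head (a point): Centre of the round grey scale head that hangs straight above the hook, 490 mm above the table: 156 mm across in y and z, 70 mm thick in x, underside 412 mm above the table; the 22 mm thick sleeve of the hook rod reaches down to 392 mm. The place above the hook is thus taken: reach in from the scale's -x side, tilted by about 45 degrees. Axes as the scale's.
- hook_seat (a point): Seat of the hook, where a hung bar rests: lowest point of the inside of the bend, 320 mm above the table when unloaded; goes down with the hook. Axes as the scale's. The hook is of 8 mm round steel, bent in the scale's x-z plane; its underside is 8 mm below the seat. Straight above the seat is its rod, whose lower end, 40 mm above the seat, bends away to +x and round to the seat.
- hook_point (a point): Top of the hook's upturned point: on the -x side, 18 mm in x from the seat and 16 mm above it. The mouth between the point and the rod is about 25 mm wide and open to -x: a loop is brought over the point from the -x side and let down on the seat. Goes down with the hook.
- hook (a joint): How far the hook is pulled down, in m: 0 unloaded, 0.060 at the end of its travel. Spring of 200 N/m (about 5 mm for each 100 g), lightly damped: it bobs for about a second after a change of load. The empty basket pulls it down about 11 mm, the jar 10 to 18 mm more. The black pointers of the two dials turn with it, 95 rad per m.
- basket: White slotted plastic weighing basket with a steel wire bow, loose, upright on the table, about 220 g. Origin: centre of its underside; z up; same either way round. Outside 120 mm in x, 150 mm in y (161 mm over the bow), walls 3 mm thick, 33 mm high, floor 4 mm thick. Bow of 6 mm wire in its y-z plane: legs at y = +-77.5 mm up to 98 mm height, then across the middle at 118 mm.
- basket_grip (a point): Good point to hold the basket: on the axis of the grey hand grip that stands on the middle of the bow, 150 mm above the basket's underside. The grip is an upright bar, 20 mm in the basket's x by 14 mm in its y, from 118 to 194 mm above the underside. Axes as the basket's.
- basket_loop (a point): Underside of the top of the steel loop above the hand grip, 240 mm above the basket's underside: this comes to lie on the hook's seat. The loop is of 6 mm wire, upright in the basket's y-z plane (one looks through it along the basket's x); its opening is 26 mm wide and about 42 mm high.
- jar: Squat round jar of wax with a black body and a wider grey ribbed lid, loose, standing on the table. Origin: centre of its underside; z up. 50 mm high, body 55 mm across, lid 58 mm across from 25 mm height to the top. Mass 200 to 360 g.
- spray_bottle: Bystander: white spray bottle with a black trigger head, 202 mm high, 68 mm across, standing on the table. Origin: centre of its underside.
- carton: Bystander: upright cardboard box, 55 x 95 mm, 140 mm high. Origin: centre of its underside.
- tin: Bystander: flat round steel tin, 74 mm across, 28 mm high, lying on the table near the jar (lower and wider than the jar, all bare metal with a grey top). Origin: centre of its underside.
There are look-alikes about, which are no part of the job. What is shaped like the jar but brown or purple is not meant.

How it is judged:
On the way:
1. the empty basket hangs on the hook by its loop, let go of and still (distance between basket_loop and hook_seat below 0.015 m and value of joint hook above 0.006 m and linear speed of basket below 0.02 m/s and velocity of joint hook between -0.01 and 0.01 m/s and angle between basket's own z axis and vertical below 0.2 rad and contact force between basket and jar below 0.05 N and contact force between basket and the fingers below 0.05 N and contact force between basket and the arm below 0.05 N and horizontal distance between jar and basket above 0.09 m), for 0.5 s.
At the end, for the whole second after the job is handed in: The basket hangs by its loop on the seat of the hook (loop within 15 mm of the seat), leaning less than 0.2 rad; the jar stands upright on the basket's floor, within 25 mm (x) and 30 mm (y) of its middle; the hook is down more than 15 mm and everything is still (under 20 mm/s) and let go of (distance between basket_loop and hook_seat below 0.015 m and value of joint hook above 0.015 m and linear speed of each of basket, jar below 0.02 m/s and velocity of joint hook between -0.01 and 0.01 m/s and angle between basket's own z axis and vertical below 0.2 rad and angle between the z axis of jar and the z axis of basket, either way round below 0.06 rad and angle between jar's own z axis and vertical below 0.25 rad and x of jar in the frame of basket between -0.025 and 0.025 m and y of jar in the frame of basket between -0.03 and 0.03 m and z of jar in the frame of basket between -0.002 and 0.009 m and contact force between each of basket, jar and the fingers below 0.05 N); the robot touches nothing.
It fails at once if the hook was jerked or pulled to the end of its travel (more than 55 mm down) (value of joint hook above 0.055 m).
It fails at once if the spray bottle was moved by more than 30 mm (distance of spray_bottle from where it was at the start of the episode above 0.03 m).
It fails at once if the carton was moved by more than 30 mm (distance of carton from where it was at the start of the episode above 0.03 m).
It fails at once if the flat tin was moved by more than 30 mm (distance of tin from where it was at the start of the episode above 0.03 m).
It also fails if it takes over 72 s, if anything falls off the work surface, if the arm or the gripper's body presses on something with over 40 N, if the wrist force passes 120 N, or if a joint passes its speed limit or range.

## Working session

There is one attempt and no reset: what is moved stays moved. The work goes in short steps, Python scripts to look and compute and a tool call to move; the robot and the scene stay as the last step left them, time stands still between calls to the robot, and variables do not carry over. Pictures are saved under pics/ and viewed, and the job is handed in when it is done.

Besides the shell and the picture viewer there is one more tool, called after "Call:" as name(argument=value, ...) on one line, values as JSON. play_rows: Moves the arm, as the interface text tells. Its arguments: {"type":"object","properties":{"steps":{"type":"array","items":{"type":"array","items":{"type":"number"}}},"newtons":{"type":"number"}},"required":["steps"]}

```bash
mkdir -p pics; ls
cat > h.py <<'E'
import numpy as np, cv2
from rig import manip
from scipy.spatial.transform import Rotation as Ro
np.set_printoptions(precision=4,suppress=True)
def R(q): return Ro.from_quat([q[1],q[2],q[3],q[0]]).as_matrix()
def save(n,f):
    m=manip.camera_model(n); im,d=manip.get_image(n); cv2.imwrite('pics/'+f,im[:,:,::-1]); return im,d,m
def w(m,p): return m['R'].T@(np.array(p)-m['t'])
def pc(d,m,mask=None):
    v,u=np.nonzero((d>0)&(mask if mask is not None else True)); z=d[v,u]; K=m['mtx']
    P=np.c_[(u-K[0,2])/K[0,0]*z,(v-K[1,2])/K[1,1]*z,z]; return (P-m['t'])@m['R'],u,v
E
python3 - <<'E'
from h import *
for n in ['scene','top']:
    im,d,m=save(n,n+'0.png'); np.savez(n+'0.npz',im=im,d=d,**m)
    for q in ['scale','hook_seat','hook_point','scale_head','basket','basket_grip','basket_loop','jar','spray_bottle','carton','tin']:
        r=manip.mark_of(n,q); print(n,q,[(round(a['conf'],2),w(m,a['location']).round(3).tolist()) for a in r[:4]])
s=manip.get_state(); print(s['clock'],s['position'],R(s['ee_rot']))
E
```

```text
pics
scene scale [(0.8, [0.573, -0.035, 0.001])]
scene hook_seat [(0.65, [0.577, -0.04, 0.319])]
scene hook_point [(0.56, [0.57, -0.055, 0.338])]
scene scale_head []
scene basket [(0.67, [0.459, -0.305, 0.001])]
scene basket_grip [(0.9, [0.463, -0.303, 0.15])]
scene basket_loop [(0.63, [0.465, -0.297, 0.243])]
scene jar [(0.81, [0.502, 0.193, 0.002]), (0.78, [0.373, 0.145, 0.003]), (0.55, [0.365, 0.243, -0.001])]
scene spray_bottle []
scene carton []
scene tin [(0.81, [0.476, 0.376, 0.001])]
top scale [(0.76, [0.578, -0.042, 0.001])]
top hook_seat []
top hook_point []
top scale_head [(0.92, [0.579, -0.041, 0.489]), (0.33, [0.459, -0.299, 0.244])]
top basket [(0.83, [0.464, -0.298, 0.002])]
top basket_grip [(0.83, [0.463, -0.304, 0.155])]
top basket_loop [(0.93, [0.46, -0.307, 0.24])]
top jar [(0.81, [0.503, 0.196, 0.001]), (0.8, [0.368, 0.243, -0.001]), (0.57, [0.461, -0.301, 0.241]), (0.55, [0.372, 0.146, -0.007])]
top spray_bottle [(0.77, [0.711, -0.344, -0.0])]
top carton [(0.8, [0.659, 0.317, -0.001])]
top tin [(0.77, [0.483, 0.374, -0.001])]
1.2 [0.1621 0.5517 0.3039] [[ 0.0001  0.2819  0.9594]
 [ 0.0002  0.9594 -0.2819]
 [-1.      0.0002  0.    ]]
```

View pics/scene0.png

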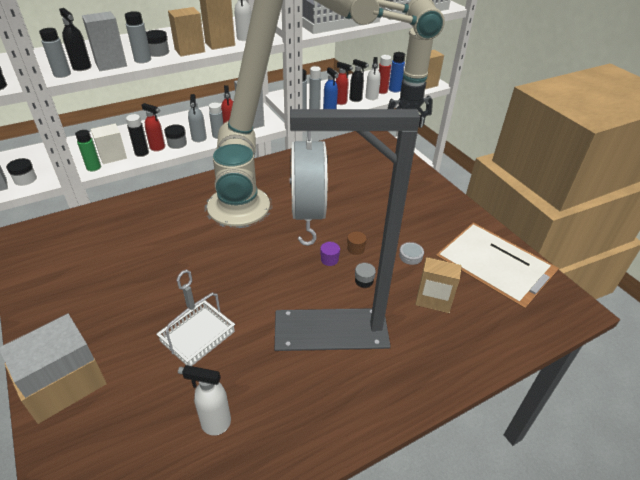

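View pics/top0.png

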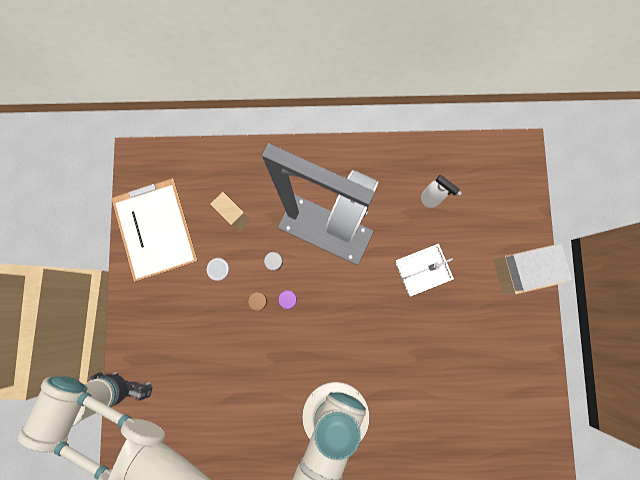

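The picture shows the black jar with the grey lid at scene (365,275), which is about world (0.50, 0.195). The purple and brown look-alikes are nearer the robot. The basket is at top (425,268) and the hook is under the head. The moves only turn about the tool's x axis, so first I'll see how the arm behaves at the edge of its reach, and measure the scale's yaw and the basket's yaw.

Run:
```python
from h import *
for n in ['scene','top']:
    z=np.load(n+'0.npz'); m=dict(mtx=z['mtx'],R=z['R'],t=z['t']); P,u,v=pc(z['d'],m); im=z['im'][v,u].astype(int)
    print(n,'cam',w(m,[0,0,0]))
    # arm overhead
    a=P[(abs(P[:,2]-0.610-0.015)<0.03)&(P[:,0]>.45)&(P[:,1]<.25)&(P[:,1]>-.2)]
    if len(a)>50: r=cv2.minAreaRect(a[:,:2].astype(np.float32)); print('arm',len(a),r,a[:,2].min(),a[:,2].max())
    f=P[(abs(P[:,2]-0.010)<0.006)&(P[:,0]>.45)&(P[:,0]<.85)&(P[:,1]<.15)&(P[:,1]>-.2)&(z['im'][v,u].max(1)<130)&(z['im'][v,u].ptp(1)<15) if hasattr(np.ndarray,'ptp') else (abs(P[:,2]-0.010)<0.006)&(P[:,0]>.45)&(P[:,0]<.85)&(P[:,1]<.15)&(P[:,1]>-.2)&(im.max(1)<130)&(np.ptp(im,axis=1)<15)]
    if len(f)>50: print('foot',len(f),cv2.minAreaRect(f[:,:2].astype(np.float32)))
    b=P[(P[:,2]>0.022)&(P[:,2]<0.04)&(abs(P[:,0]-.46)<.13)&(abs(P[:,1]+.3)<.13)]
    print('rim',len(b),cv2.minAreaRect(b[:,:2].astype(np.float32)))
    b=P[(P[:,2]>0.085)&(P[:,2]<0.12)&(abs(P[:,0]-.46)<.1)&(abs(P[:,1]+.3)<.1)]
    c=b[:,:2]-b[:,:2].mean(0); U,S,V=np.linalg.svd(c,full_matrices=False); print('bow dir',V[0],b[:,:2].mean(0),(c@V[0]).min(),(c@V[0]).max())
    # arm robot near
    if n=='scene':
        g=P[(np.hypot(P[:,0]-.162,P[:,1]-.552)<.12)&(P[:,2]>.1)]
        for lo in np.arange(.2,.75,.03):
            s=g[(g[:,2]>lo)&(g[:,2]<lo+.03)]
            if len(s): print(round(lo,2),len(s),s.min(0),s.max(0))
```

```text
scene cam [ 1.295  -0.4276  1.0787]
arm 3052 ((0.6136847734451294, 0.033396586775779724), (0.23419176042079926, 0.03524458408355713), 63.8079833984375) 0.5950007248013272 0.6422700218558842Traceback (most recent call last):
  File "<stdin>", line 8, in <module>
AttributeError: `ptp` was removed from the ndarray class in NumPy 2.0. Use np.ptp(arr, ...) instead.
```

Call:
play_rows(steps=[[0, 0, 1, 0, 0], [0, 0, 1, 0, 0], [0, 0, 1, 0, 0], [0, 0, 1, 0, 0], [0, 0, 1, 0, 0], [0, 0, 1, 0, 0], [0, 0, 1, 0, 0], [0, 0, 1, 0, 0], [0, 0, 1, 0, 0], [0, 0, 1, 0, 0]])

```text
clock: 2.2
position: [0.247, 0.8405, 0.3038]
ee_rot: [0.7, 0.101, 0.7, -0.101]
contact_force: [0.5, 0.6, -0.1]
width: 0.0858
```

Call:
play_rows(steps=[[0, 0, 1, 0, 0], [0, 0, 1, 0, 0], [0, 0, 1, 0, 0], [0, 0, 1, 0, 0]])

```text
clock: 2.6
position: [0.2692, 0.9158, 0.2807]
ee_rot: [0.701, 0.112, 0.698, -0.089]
contact_force: [-0.3, -0.1, 1.1]
width: 0.0856
```

Run:
```python
from h import *
s=manip.get_state(); print(s['clock'],s['position'],s['qpos']);print(R(s['ee_rot']))
for n in ['scene','top']:
    z=np.load(n+'0.npz'); m=dict(mtx=z['mtx'],R=z['R'],t=z['t']); P,u,v=pc(z['d'],m); im=z['im'][v,u].astype(int)
    print(n,'cam',w(m,[0,0,0]))
    a=P[(abs(P[:,2]-0.610-0.015)<0.03)&(P[:,0]>.45)&(P[:,1]<.25)&(P[:,1]>-.2)]
    if len(a)>50: r=cv2.minAreaRect(a[:,:2].astype(np.float32)); print('arm',len(a),r,a[:,2].min(),a[:,2].max())
    f=P[(abs(P[:,2]-0.010)<0.006)&(P[:,0]>.45)&(P[:,0]<.85)&(P[:,1]<.15)&(P[:,1]>-.2)&(im.max(1)<130)&(np.ptp(im,axis=1)<25)]
    if len(f)>50: print('foot',len(f),cv2.minAreaRect(f[:,:2].astype(np.float32)))
    b=P[(P[:,2]>0.022)&(P[:,2]<0.04)&(abs(P[:,0]-.46)<.13)&(abs(P[:,1]+.3)<.13)]
    print('rim',len(b),cv2.minAreaRect(b[:,:2].astype(np.float32)))
    b=P[(P[:,2]>0.085)&(P[:,2]<0.12)&(abs(P[:,0]-.46)<.1)&(abs(P[:,1]+.3)<.1)]
    c=b[:,:2]-b[:,:2].mean(0); U,S,V=np.linalg.svd(c,full_matrices=False); print('bow dir',len(b),V[0],b[:,:2].mean(0),(c@V[0]).min(),(c@V[0]).max())
    if n=='scene':
        g=P[(np.hypot(P[:,0]-.162,P[:,1]-.552)<.12)&(P[:,2]>.1)]
        for lo in np.arange(.2,.75,.03):
            s=g[(g[:,2]>lo)&(g[:,2]<lo+.03)]
            if len(s): print(round(lo,2),len(s),s.min(0),s.max(0))
```

```text
2.6 [0.2692 0.9158 0.2807] [ 1.2113  0.9904  0.2239  0.003   1.8942 -0.0727]
[[ 0.009   0.2818  0.9594]
 [ 0.032   0.9589 -0.2819]
 [-0.9994  0.0333 -0.0004]]
scene cam [ 1.295  -0.4276  1.0787]
arm 3052 ((0.6136847734451294, 0.033396586775779724), (0.23419176042079926, 0.03524458408355713), 63.8079833984375) 0.5950007248013272 0.6422700218558842
foot 4117 ((0.6050761938095093, 0.01796497404575348), (0.30010637640953064, 0.13671112060546875), 63.0769157409668)
rim 531 ((0.46173733472824097, -0.30150651931762695), (0.1298495978116989, 0.1604352444410324), 18.414335250854492)
bow dir 147 [ 0.3398 -0.9405] [ 0.464  -0.3103] -0.08782838426144211 0.07168544610691131
0.23 17 [0.1695 0.5882 0.2424] [0.1872 0.6043 0.2589]
0.26 45 [0.1671 0.5859 0.2603] [0.1896 0.6044 0.2897]
0.29 108 [0.135  0.4836 0.2904] [0.195  0.6193 0.3199]
0.32 347 [0.1297 0.4777 0.3202] [0.1963 0.6163 0.3498]
0.35 165 [0.1385 0.4906 0.3501] [0.2047 0.6103 0.3797]
0.38 256 [0.1326 0.508  0.3801] [0.2023 0.5803 0.41  ]
0.41 212 [0.1322 0.511  0.41  ] [0.2028 0.58   0.4398]
0.44 232 [0.1394 0.5137 0.4401] [0.2021 0.5733 0.4699]
0.47 226 [0.1409 0.5128 0.4705] [0.1993 0.5776 0.4998]
0.5 247 [0.1407 0.5101 0.5001] [0.2013 0.5721 0.5299]
0.53 229 [0.1134 0.5103 0.53  ] [0.2207 0.5713 0.5599]
0.56 254 [0.1049 0.4888 0.5602] [0.2311 0.5685 0.5899]
0.59 748 [0.0716 0.4324 0.5901] [0.2331 0.6056 0.62  ]
0.62 421 [0.0723 0.4321 0.62  ] [0.2269 0.5975 0.6384]
top cam [0.3616 0.0277 1.4924]
arm 2123 ((0.6131244897842407, 0.03530137240886688), (0.23493236303329468, 0.0315069854259491), 63.701576232910156) 0.5956453655156153 0.6445923397119436
foot 64 ((0.595164954662323, 0.01384463906288147), (0.2845481038093567, 0.12603142857551575), 66.26091766357422)
rim 349 ((0.45926767587661743, -0.3003283739089966), (0.1251492202281952, 0.1587669849395752), 20.13046646118164)
bow dir 62 [-0.3478  0.9376] [ 0.4549 -0.2873] -0.09215775854181152 0.06472535559281085
```

Pushing past the reach limit tilts the tool outward: its x axis now has a small radial component. I'll see whether the tilt accumulates and stays.

Call:
play_rows(steps=[[0, 0, 1, 0, 0], [0, 0, 1, 0, 0], [0, 0, 1, 0, 0], [0, 0, 1, 0, 0], [0, 0, 1, 0, 0], [0, 0, 1, 0, 0]])

```text
clock: 3.2
position: [0.284, 0.9665, 0.2493]
ee_rot: [0.706, 0.157, 0.689, -0.044]
contact_force: [-0.5, 0.1, -0.4]
width: 0.0855
```

```bash
cat > st.py <<'E'
from h import *
s=manip.get_state(); print(s['clock'],s['position'],np.array(s['qpos']),s['width']);print(R(s['ee_rot']))
E
python3 st.py
```

```text
3.2 [0.284  0.9665 0.2493] [ 1.2127  1.0288  0.2204  0.0116  1.7316 -0.0695] 0.08545420101808585
[[ 0.0454  0.2783  0.9594]
 [ 0.154   0.947  -0.2819]
 [-0.987   0.1605  0.0001]]
```

Call:
play_rows(steps=[[0, 0, -1, 0, 0], [0, 0, -1, 0, 0], [0, 0, -1, 0, 0]])

```text
clock: 3.5
position: [0.2596, 0.8833, 0.2349]
ee_rot: [0.706, 0.156, 0.69, -0.044]
contact_force: [1.1, 0.3, 0.6]
width: 0.0856
```

```bash
python3 st.py
```

```text
3.5 [0.2596 0.8833 0.2349] [ 1.2055  0.7947  0.7629  0.0127  1.4239 -0.0804] 0.08562709689439833
[[ 0.0452  0.2783  0.9594]
 [ 0.1533  0.9471 -0.2819]
 [-0.9871  0.1599  0.0001]]
```

Good: tilt gained at the reach limit persists in the commanded pose. With it I can set up the 45° heading along the scale's +x. Next I'll identify the kinematics so that I can plan reachability.

```bash
cat > kin.py <<'E'
import numpy as np
from scipy.spatial.transform import Rotation as Ro
from scipy.optimize import least_squares
M=np.array([[0,0,1],[-1,0,0],[0,-1,0.]]).T  # columns: tool x=z', y=-x', z=-y'
M=np.column_stack([[0,0,1],[-1,0,0],[0,-1,0]]).astype(float)
def fk(q,p,s4=1,pts=False):
    r0,d,h,L1,e,L2,L3=p
    z=lambda a:Ro.from_euler('z',a).as_matrix(); y=lambda a:Ro.from_euler('y',a).as_matrix()
    A=z(q[0]); o=A@[r0,d,h]; P=[o]
    A=A@y(q[1]); o=o+A@[0,0,L1]; P.append(o)
    A=A@y(q[2]); o=o+A@[e,0,L2]; P.append(o)
    A=A@z(s4*q[3])@y(q[4])@z(q[5]); o=o+A@[0,0,L3]; P.append(o)
    return (o,A@M,P) if pts else (o,A@M)
S=[([1.164,.276,1.505,0,1.361,-.121],[.1621,.5517,.3039],None),
([1.2113,.9904,.2239,.003,1.8942,-.0727],[.2692,.9158,.2807],[[.009,.2818,.9594],[.032,.9589,-.2819],[-.9994,.0333,-.0004]]),
([1.2127,1.0288,.2204,.0116,1.7316,-.0695],[.284,.9665,.2493],[[.0454,.2783,.9594],[.154,.947,-.2819],[-.987,.1605,.0001]]),
([1.2055,.7947,.7629,.0127,1.4239,-.0804],[.2596,.8833,.2349],[[.0452,.2783,.9594],[.1533,.9471,-.2819],[-.9871,.1599,.0001]])]
if __name__=='__main__':
    for s4 in (1,-1):
        f=lambda p:np.concatenate([fk(q,p,s4)[0]-x for q,x,_ in S])
        r=least_squares(f,[0,.07,.2,.4,0,.4,.29]); print(s4,r.x,abs(r.fun).max())
        for q,x,Rm in S[1:]: print(abs(fk(q,r.x,s4)[1]-Rm).max())
E
python3 kin.py
```

```text
1 [7.35935374e-05 6.94054039e-02 1.35832132e-01 6.29792985e-01
 6.02120041e-02 4.21062022e-01 2.91163638e-01] 3.825414940328287e-05
9.524048356469167e-05
6.167751777055863e-05
7.830521803436907e-05
-1 [-0.00601045  0.07325068  0.11902522  0.634812    0.05676254  0.4251778
  0.2815299 ] 0.0035083785814215007
0.0056073214480139265
0.021997229034995607
0.025359318686570233
```

```bash
cat > ik.py <<'E'
from kin import *
f=lambda p:np.concatenate([fk(q,p)[0]-x for q,x,_ in S])
PR=least_squares(f,[0,.07,.2,.4,0,.4,.29]).x
LO=np.array([-2.89,-.75,.22,-1.18,.11,-2.7]);HI=np.array([2.89,2.08,2.7,4.32,2.71,2.7])
def orient(head,tilt,flip): # tilt from vertical-down, y horizontal
    x=np.array([np.cos(head)*np.sin(tilt),np.sin(head)*np.sin(tilt),-np.cos(tilt)])
    y=np.array([-np.sin(head),np.cos(head),0])*flip
    return np.column_stack([x,y,np.cross(x,y)])
def ik(pos,Rm,n=30,seed=0,q0=None):
    rng=np.random.default_rng(seed); out=[]
    def g(q):
        o,A=fk(q,PR); return np.r_[(o-pos)*5,Ro.from_matrix(A@Rm.T).as_rotvec()]
    st=[q0] if q0 is not None else [rng.uniform(LO,HI) for _ in range(n)]
    for s in st:
        r=least_squares(g,np.clip(s,LO+1e-4,HI-1e-4),bounds=(LO,HI))
        if r.cost<1e-8 and not any(abs(r.x-o).max()<.01 for o in out): out.append(r.x)
    return out
if __name__=='__main__':
    np.set_printoptions(precision=2,suppress=True)
    H=np.deg2rad(63.8); hook=np.array([.578,-.041,0]); sx=np.array([np.cos(H),np.sin(H),0])
    for tilt in (30,40,45,50,60):
      for flip in (1,-1):
        Rm=orient(H,np.deg2rad(tilt),flip)
        for nm,g in [('hook',hook+[0,0,.23]),('hookhi',hook+[0,0,.26]-.05*sx),('pick',np.array([.461,-.302,.15])),('jar',np.array([.502,.195,.035])),('jarup',np.array([.502,.195,.2])),('jarplace',hook+[0,0,.11])]:
            print(tilt,flip,nm,*ik(g-.054*Rm[:,0],Rm))
E
python3 ik.py
```

```text
30 1 hook
30 1 hookhi
30 1 pick [-0.99  0.42  1.67  0.46  1.36  2.44]
30 1 jar
30 1 jarup
30 1 jarplace
30 -1 hook [-0.5   0.27  1.69  0.55  1.26 -0.24]
30 -1 hookhi [-0.59  0.24  1.65  0.53  1.36 -0.28]
30 -1 pick [-0.99  0.42  1.67  0.46  1.36 -0.7 ]
30 -1 jar [-0.07  0.39  2.17  0.97  0.6  -0.43]
30 -1 jarup [-0.07  0.14  1.95  0.61  0.94  0.05]
30 -1 jarplace [-0.5   0.39  1.85  0.62  1.02 -0.41]
40 1 hook
40 1 hookhi
40 1 pick [-1.06  0.48  1.66  0.56  1.46  2.34]
40 1 jar [-0.18  0.44  2.25  1.3   0.7   2.28]
40 1 jarup
40 1 jarplace [-0.59  0.44  1.89  0.8   1.09  2.52]
40 -1 hook [-0.59  0.3   1.74  0.72  1.3  -0.41]
40 -1 hookhi [-0.69  0.27  1.69  0.69  1.41 -0.43]
40 -1 pick [-1.06  0.48  1.66  0.56  1.46 -0.8 ]
40 -1 jar [-0.18  0.44  2.25  1.3   0.7  -0.86]
40 -1 jarup [-0.18  0.15  2.05  0.87  0.94 -0.26]
40 -1 jarplace [-0.59  0.44  1.89  0.8   1.09 -0.62]
45 1 hook [-0.63  0.32  1.77  0.8   1.33  2.65]
45 1 hookhi [-0.73  0.29  1.72  0.76  1.44  2.65]
45 1 pick [-1.09  0.52  1.65  0.61  1.51  2.3 ]
45 1 jar [-0.24  0.48  2.29  1.41  0.77  2.1 ]
45 1 jarup
45 1 jarplac
[... 827 characters left out ...]
2 ]
50 -1 jarup [-0.29  0.19  2.14  1.11  1.01 -0.56]
50 -1 jarplace [-0.67  0.5   1.92  0.94  1.19 -0.8 ]
60 1 hook [-0.73  0.41  1.85  1.    1.44  2.42]
60 1 hookhi [-0.82  0.38  1.79  0.94  1.54  2.45]
60 1 pick [-1.15  0.64  1.64  0.73  1.67  2.2 ]
60 1 jar [-0.38  0.66  2.38  1.59  1.04  1.69]
60 1 jarup [-0.38  0.26  2.23  1.29  1.12  2.31]
60 1 jarplace [-0.73  0.58  1.95  1.05  1.29  2.18]
60 -1 hook [-0.73  0.41  1.85  1.    1.44 -0.72]
60 -1 hookhi [-0.82  0.38  1.79  0.94  1.54 -0.69]
60 -1 pick [-1.15  0.64  1.64  0.73  1.67 -0.95]
60 -1 jar [-0.38  0.66  2.38  1.59  1.04 -1.45]
60 -1 jarup [-0.38  0.26  2.23  1.29  1.12 -0.83]
60 -1 jarplace [-0.73  0.58  1.95  1.05  1.29 -0.96]
```

The arm model fits to 0.04 mm, and a 45° tilt heading along scale +x (63.8°) is reachable everywhere with one sign of the twist.

Plan:
1. Grip the basket's bar top from above and turn the basket about 44° so its x lines up with the scale.
2. Gain the 45° tilt at the reach limit along azimuth 63.8°.
3. Hang the basket, then place the jar.

```bash
cat > plan.py <<'E'
from h import *
from ik import ik,fk,PR,orient
import json
def rot(Rm,tw): # twist deg about tool x
    return Rm@Ro.from_euler('x',np.deg2rad(tw)).as_matrix()
def leg(p,Rm,target,tw=0,grip=0,v=0.042,n=None,show=True):
    """returns rows, final p,R"""
    target=np.array(target,float); 
    n=n or max(1,int(np.ceil(max(np.linalg.norm(target-p)/v,abs(tw)/6-1e-6))))
    while True:
        rows=[];q=np.array(p,float);A=Rm.copy();ok=True
        for i in range(n):
            d=(target-q)/(n-i); t=(A.T@d)/.03
            if abs(t).max()>1: ok=False;break
            t=np.round(t,2); tt=round(tw/n/6,2)
            rows.append([grip,*[float(x)+0. for x in t],tt]); q=q+A@t*.03; A=rot(A,tt*6)
        if ok: break
        n+=1
    if show: print(len(rows),json.dumps(rows)); print(' ->',q)
    return rows,q,A
def now():
    s=manip.get_state(); return np.array(s['position']),R(s['ee_rot']),np.array(s['qpos']),s
E
python3 - <<'E'
from plan import *
p,A,q,s=now()
r,p,A=leg(p,A,[.30,.33,.37],54)
r,p,A=leg(p,A,[.37,0,.37])
r,p,A=leg(p,A,[.459,-.313,.37]); print(A)
print(ik(p,A),ik(np.array([.459,-.313,.252]),A))
E
```

```text
17 [[0, -0.42, -0.96, 0.38, 0.53], [0, -0.42, -0.94, 0.43, 0.53], [0, -0.42, -0.92, 0.49, 0.53], [0, -0.43, -0.89, 0.54, 0.53], [0, -0.42, -0.86, 0.58, 0.53], [0, -0.43, -0.82, 0.63, 0.53], [0, -0.42, -0.78, 0.68, 0.53], [0, -0.43, -0.75, 0.72, 0.53], [0, -0.42, -0.71, 0.76, 0.53], [0, -0.43, -0.66, 0.8, 0.53], [0, -0.42, -0.62, 0.83, 0.53], [0, -0.43, -0.57, 0.86, 0.53], [0, -0.42, -0.52, 0.89, 0.53], [0, -0.43, -0.47, 0.92, 0.53], [0, -0.42, -0.42, 0.95, 0.53], [0, -0.43, -0.36, 0.97, 0.53], [0, -0.42, -0.31, 0.99, 0.53]]
 -> [0.3    0.33   0.3699]
12 [[0, -0.13, -0.12, 0.92, 0.0], [0, -0.13, -0.12, 0.92, 0.0], [0, -0.13, -0.12, 0.92, 0.0], [0, -0.13, -0.12, 0.92, 0.0], [0, -0.13, -0.12, 0.92, 0.0], [0, -0.13, -0.12, 0.92, 0.0], [0, -0.13, -0.12, 0.92, 0.0], [0, -0.13, -0.11, 0.92, 0.0], [0, -0.14, -0.12, 0.92, 0.0], [0, -0.13, -0.11, 0.92, 0.0], [0, -0.14, -0.12, 0.92, 0.0], [0, -0.13, -0.11, 0.92, 0.0]]
 -> [0.37   0.0001 0.3699]
11 [[0, -0.13, -0.06, 0.98, 0.0], [0, -0.13, -0.06, 0.98, 0.0], [0, -0.13, -0.06, 0.97, 0.0], [0, -0.14, -0.06, 0.98, 0.0], [0, -0.13, -0.06, 0.97, 0.0], [0, -0.14, -0.05, 0.98, 0.0], [0, -0.13, -0.06, 0.97, 0.0], [0, -0.14, -0.05, 0.98, 0.0], [0, -0.13, -0.06, 0.97, 0.0], [0, -0.14, -0.05, 0.98, 0.0], [0, -0.13, -0.06, 0.97, 0.0]]
 -> [ 0.459 -0.313  0.37 ]
[[ 0.0452  0.9401  0.3378]
 [ 0.1533  0.3277 -0.9323]
 [-0.9871  0.0939 -0.1293]]
[array([-0.7978,  0.2429,  1.3984,  0.1399,  1.5792, -1.1436])] [array([-0.7978,  0.3068,  1.603 ,  0.1447,  1.3135, -1.1819])]
```

Call:
play_rows(steps=[[0, -0.42, -0.95, 0.4, 0.53], [0, -0.42, -0.95, 0.45, 0.53], [0, -0.42, -0.9, 0.5, 0.53], [0, -0.42, -0.9, 0.55, 0.53], [0, -0.42, -0.85, 0.6, 0.53], [0, -0.42, -0.8, 0.65, 0.53], [0, -0.42, -0.8, 0.7, 0.53], [0, -0.42, -0.75, 0.7, 0.53], [0, -0.42, -0.7, 0.75, 0.53], [0, -0.42, -0.65, 0.8, 0.53], [0, -0.42, -0.6, 0.85, 0.53], [0, -0.42, -0.55, 0.85, 0.53], [0, -0.42, -0.5, 0.9, 0.53], [0, -0.42, -0.45, 0.9, 0.53], [0, -0.42, -0.4, 0.95, 0.53], [0, -0.42, -0.35, 0.95, 0.53], [0, -0.42, -0.3, 1, 0.53]])

```text
clock: 5.2
position: [0.3069, 0.3323, 0.3717]
ee_rot: [0.558, 0.461, 0.593, -0.353]
contact_force: [0.3, -0.7, -0.4]
width: 0.0856
```

Call:
play_rows(steps=[[0, -0.13, -0.1, 0.95, 0], [0, -0.13, -0.1, 0.95, 0], [0, -0.13, -0.1, 0.95, 0], [0, -0.13, -0.1, 0.95, 0], [0, -0.13, -0.1, 0.95, 0], [0, -0.13, -0.1, 0.95, 0], [0, -0.13, -0.1, 0.95, 0], [0, -0.13, -0.1, 0.95, 0], [0, -0.13, -0.1, 0.95, 0], [0, -0.13, -0.1, 0.95, 0], [0, -0.13, -0.1, 0.95, 0], [0, -0.13, -0.1, 0.95, 0]])

```text
clock: 6.4
position: [0.3869, -0.0064, 0.3706]
ee_rot: [0.559, 0.46, 0.592, -0.353]
contact_force: [-0.1, -0.4, -0.2]
width: 0.0857
```

```bash
python3 st.py
python3 - <<'E'
from plan import *
p,A,q,s=now()
r,p,A=leg(p,A,[.459,-.313,.36])
E
```

```text
6.4 [ 0.3869 -0.0064  0.3706] [-0.3194 -0.0675  1.7481  0.159   1.4629 -0.6781] 0.08572120649384288
[[ 0.0489  0.9399  0.3379]
 [ 0.1496  0.3276 -0.9329]
 [-0.9875  0.0961 -0.1246]]
11 [[0, -0.1, -0.1, 0.94, 0.0], [0, -0.1, -0.1, 0.94, 0.0], [0, -0.1, -0.1, 0.95, 0.0], [0, -0.1, -0.1, 0.94, 0.0], [0, -0.09, -0.1, 0.95, 0.0], [0, -0.1, -0.1, 0.94, 0.0], [0, -0.09, -0.1, 0.95, 0.0], [0, -0.1, -0.11, 0.94, 0.0], [0, -0.09, -0.1, 0.95, 0.0], [0, -0.1, -0.11, 0.94, 0.0], [0, -0.09, -0.1, 0.95, 0.0]]
 -> [ 0.459 -0.313  0.36 ]
```

Call:
play_rows(steps=[[0, -0.1, -0.1, 0.95, 0], [0, -0.1, -0.1, 0.95, 0], [0, -0.1, -0.1, 0.95, 0], [0, -0.1, -0.1, 0.95, 0], [0, -0.1, -0.1, 0.95, 0], [0, -0.1, -0.1, 0.95, 0], [0, -0.1, -0.1, 0.95, 0], [0, -0.1, -0.1, 0.95, 0], [0, -0.1, -0.1, 0.95, 0], [0, -0.1, -0.1, 0.95, 0], [0, -0.1, -0.1, 0.9, 0]])

```text
clock: 7.5
position: [0.4596, -0.3138, 0.3601]
ee_rot: [0.559, 0.459, 0.592, -0.354]
contact_force: [0.9, -0.3, 0.7]
width: 0.0858
```

```bash
python3 st.py
python3 - <<'E'
from plan import *
m=manip.camera_model('wrist'); im,d=manip.get_image('wrist'); cv2.imwrite('pics/w1.png',im[:,:,::-1])
for k in ['basket_loop','basket_grip']:
    print(k,[(a['conf'],w(m,a['location'])) for a in manip.mark_of('wrist',k)][:2])
P,u,v=pc(d,m)
b=P[(P[:,2]>0.2)&(P[:,2]<0.26)]; print(len(b), b.mean(0) if len(b) else 0)
if len(b): c=b[:,:2]-b[:,:2].mean(0); U,S,V=np.linalg.svd(c,full_matrices=False); print('loop dir',V[0],b.max(0))
p,A,q,s=now()
r,p,A=leg(p,A,[.459,-.313,.253],v=.025)
E
```

```text
7.5 [ 0.4596 -0.3138  0.3601] [-0.797   0.2458  1.4177  0.1377  1.5519 -1.146 ] 0.08578084330884041
[[ 0.0473  0.9401  0.3376]
 [ 0.148   0.3276 -0.9331]
 [-0.9878  0.0941 -0.1237]]
basket_loop [(0.59, array([ 0.4595, -0.3028,  0.2366]))]
basket_grip [(0.9, array([ 0.4577, -0.3032,  0.1503]))]
901 [ 0.4654 -0.2984  0.2361]
loop dir [ 0.9942 -0.108 ] [ 0.7164 -0.283   0.2472]
5 [[0, 0.7, -0.07, 0.08, 0.0], [0, 0.7, -0.07, 0.08, 0.0], [0, 0.7, -0.07, 0.09, 0.0], [0, 0.7, -0.06, 0.08, 0.0], [0, 0.7, -0.07, 0.09, 0.0]]
 -> [ 0.459  -0.3131  0.2531]
```

View pics/w1.png

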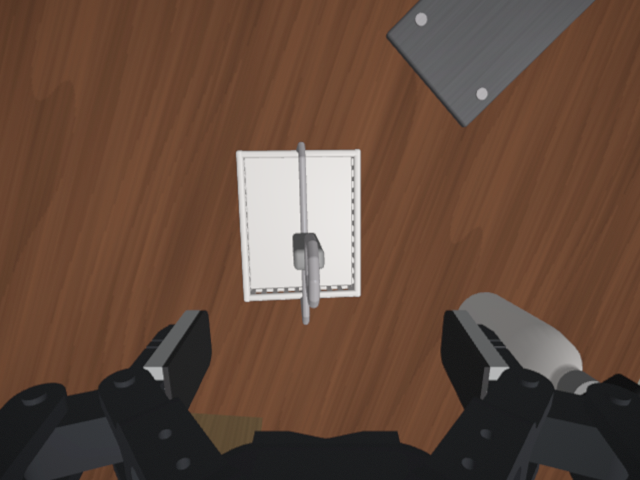

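The wrist view shows the basket square to the jaws, with the loop at (313,270) between the fingers. I'll descend and close lightly.

Call:
play_rows(steps=[[0, 0.7, -0.1, 0.1, 0], [0, 0.7, -0.1, 0.1, 0], [0, 0.7, -0.1, 0.1, 0], [0, 0.7, -0.05, 0.1, 0], [0, 0.7, -0.05, 0.1, 0], [1, 0, 0, 0, 0], [1, 0, 0, 0, 0], [1, 0, 0, 0, 0], [1, 0, 0, 0, 0], [1, 0, 0, 0, 0], [1, 0, 0, 0, 0]], newtons=25)

```text
clock: 8.75
position: [0.4577, -0.314, 0.2537]
ee_rot: [0.559, 0.459, 0.593, -0.354]
contact_force: [0.6, 0.0, 5.4]
width: 0.0195
```

```bash
python3 st.py
```

```text
8.75 [ 0.4577 -0.314   0.2537] [-0.8     0.3036  1.6027  0.143   1.3134 -1.1834] 0.01951789285923623
[[ 0.0467  0.94    0.3379]
 [ 0.1496  0.3279 -0.9328]
 [-0.9876  0.0942 -0.1253]]
```

Call:
play_rows(steps=[[1, -0.5, 0, 0, 0], [1, 0, 0, 0, -0.92], [1, 0, 0, 0, -0.92], [1, 0, 0, 0, -0.92], [1, 0, 0, 0, -0.92], [1, 0, 0, 0, -0.92], [1, 0, 0, 0, -0.92], [1, 0, 0, 0, -0.92], [1, 0, 0, 0, -0.92], [1, 0.45, 0, 0, 0], [0, 0, 0, 0, 0], [0, 0, 0, 0, 0], [0, 0, 0, 0, 0], [0, 0, 0, 0, 0], [0, -0.8, 0, 0, 0], [0, -1, 0, 0, 0], [0, -1, 0, 0, 0], [0, -1, 0, 0, 0]])

```text
clock: 10.55
position: [0.4515, -0.3313, 0.3672]
ee_rot: [0.689, 0.216, 0.684, -0.105]
contact_force: [0.6, -1.1, -1.2]
width: 0.0854
```

```bash
python3 st.py
python3 - <<'E'
from h import *
im,d,m=save('wrist','w2.png')
E
```

```text
10.55 [ 0.4515 -0.3313  0.3672] [-0.8282  0.2534  1.3905  0.1348  1.5807 -1.9443] 0.08544982990211966
[[ 0.0433  0.4396  0.8972]
 [ 0.1514  0.8847 -0.4408]
 [-0.9875  0.155  -0.0282]]
```

View pics/w2.png

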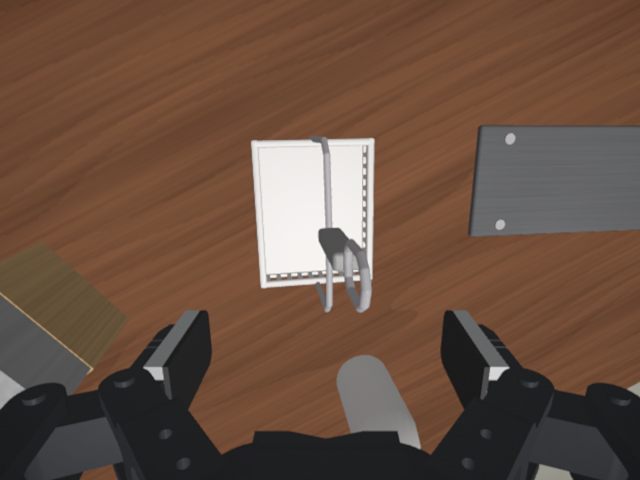

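The basket is upright and square to the scale foot (foot edges are parallel to the rim in the picture). Before going to the reach limit I'll check what stands beyond the left table edge.

Run:
```python
from plan import *
for n in ['top','scene']:
    z=np.load(n+'0.npz'); m=dict(mtx=z['mtx'],R=z['R'],t=z['t']); P,u,v=pc(z['d'],m)
    for x0 in np.arange(.1,.8,.1):
        print(n,round(x0,1),[ (round(P[k][:,2].max(),2) if k.any() else None) for y0 in np.arange(.6,1.2,.1) for k in [(P[:,0]>x0)&(P[:,0]<x0+.1)&(P[:,1]>y0)&(P[:,1]<y0+.1)]])
p,A,q,s=now()
r,p,A=leg(p,A,[.37,0,.37],0)
r,p,A=leg(p,A,[.375,.75,.36],45); print(A)
print(ik(p,A))
```

```text
top 0.1 [np.float64(0.62), np.float64(0.01), None, np.float64(-0.45), np.float64(-0.0), None]
top 0.2 [np.float64(0.01), np.float64(0.01), None, np.float64(-0.41), np.float64(0.01), None]
top 0.3 [np.float64(0.01), np.float64(0.01), None, np.float64(-0.41), np.float64(0.03), None]
top 0.4 [np.float64(0.01), np.float64(0.01), None, np.float64(-0.4), np.float64(0.04), np.float64(-0.07)]
top 0.5 [np.float64(0.02), np.float64(0.01), None, np.float64(-0.41), np.float64(-0.08), np.float64(-0.08)]
top 0.6 [np.float64(0.02), np.float64(0.01), None, None, None, np.float64(-0.74)]
top 0.7 [np.float64(0.02), np.float64(0.01), None, None, None, np.float64(-0.73)]
scene 0.1 [np.float64(0.62), np.float64(0.01), None, None, np.float64(0.26), np.float64(0.25)]
scene 0.2 [np.float64(0.01), np.float64(0.01), None, None, np.float64(0.25), np.float64(0.25)]
scene 0.3 [np.float64(0.01), np.float64(0.01), None, None, np.float64(0.25), np.float64(0.26)]
scene 0.4 [np.float64(0.01), np.float64(0.01), None, None, np.float64(0.25), np.float64(0.26)]
scene 0.5 [np.float64(0.02), np.float64(0.01), None, None, n
[... 711 characters left out ...]
 0.17, 0.82, -0.62, 0.31], [0, 0.16, 0.8, -0.65, 0.31], [0, 0.17, 0.78, -0.68, 0.31], [0, 0.16, 0.75, -0.7, 0.31], [0, 0.17, 0.73, -0.72, 0.31], [0, 0.16, 0.71, -0.75, 0.31], [0, 0.17, 0.68, -0.77, 0.31], [0, 0.16, 0.66, -0.79, 0.31], [0, 0.17, 0.63, -0.81, 0.31], [0, 0.16, 0.6, -0.83, 0.31], [0, 0.17, 0.58, -0.85, 0.31], [0, 0.16, 0.55, -0.87, 0.31], [0, 0.17, 0.52, -0.89, 0.31], [0, 0.16, 0.49, -0.91, 0.31], [0, 0.17, 0.46, -0.92, 0.31], [0, 0.16, 0.43, -0.94, 0.31], [0, 0.17, 0.39, -0.95, 0.31], [0, 0.16, 0.37, -0.95, 0.31]]
 -> [0.3751 0.7499 0.36  ]
[[ 0.0501  0.9427  0.3299]
 [ 0.144   0.32   -0.9364]
 [-0.9883  0.0944 -0.1198]]
[array([1.0123, 0.6201, 0.8101, 0.0339, 1.5621, 0.6816])]
```

Run:
```python
from plan import *
p,A,q,s=now()
r,p,A=leg(p,A,[.37,0,.38],0,show=False)
r,p,A=leg(p,A,[.35,.71,.5],45); print(A)
print(ik(p,A))
```

```text
23 [[0, -0.03, 0.93, -0.48, 0.33], [0, -0.02, 0.91, -0.52, 0.33], [0, -0.03, 0.89, -0.55, 0.33], [0, -0.02, 0.87, -0.58, 0.33], [0, -0.03, 0.85, -0.61, 0.33], [0, -0.02, 0.83, -0.63, 0.33], [0, -0.03, 0.81, -0.66, 0.33], [0, -0.02, 0.78, -0.69, 0.33], [0, -0.03, 0.76, -0.72, 0.33], [0, -0.02, 0.73, -0.74, 0.33], [0, -0.03, 0.71, -0.77, 0.33], [0, -0.02, 0.68, -0.79, 0.33], [0, -0.03, 0.65, -0.81, 0.33], [0, -0.02, 0.62, -0.84, 0.33], [0, -0.03, 0.59, -0.86, 0.33], [0, -0.02, 0.56, -0.88, 0.33], [0, -0.03, 0.53, -0.9, 0.33], [0, -0.02, 0.5, -0.91, 0.33], [0, -0.03, 0.47, -0.93, 0.33], [0, -0.02, 0.44, -0.95, 0.33], [0, -0.03, 0.41, -0.96, 0.33], [0, -0.02, 0.37, -0.98, 0.33], [0, -0.03, 0.34, -0.98, 0.33]]
 -> [0.3501 0.7099 0.5001]
[[ 0.0501  0.9478  0.315 ]
 [ 0.144   0.3053 -0.9413]
 [-0.9883  0.0925 -0.1212]]
[array([1.0124, 0.5626, 0.5817, 0.0352, 1.8477, 0.7073])]
```

Call:
play_rows(steps=[[0, 0.15, 0.95, -0.82, 0], [0, 0.15, 0.95, -0.82, 0], [0, 0.15, 0.95, -0.82, 0], [0, 0.15, 0.95, -0.82, 0], [0, 0.15, 0.95, -0.82, 0], [0, 0.15, 0.95, -0.82, 0], [0, 0.15, 0.95, -0.82, 0], [0, 0.15, 0.95, -0.82, 0], [0, 0.15, 0.95, -0.82, 0]])

```text
clock: 11.5
position: [0.3668, 0.0007, 0.3719]
ee_rot: [0.689, 0.216, 0.683, -0.105]
contact_force: [0.2, 0.9, 0.8]
width: 0.0853
```

Call:
play_rows(steps=[[0, -0.05, 0.92, -0.48, 0.33], [0, -0.05, 0.92, -0.52, 0.33], [0, -0.05, 0.9, -0.55, 0.33], [0, -0.05, 0.88, -0.58, 0.33], [0, -0.05, 0.85, -0.6, 0.33], [0, -0.05, 0.83, -0.63, 0.33], [0, -0.05, 0.8, -0.66, 0.33], [0, -0.05, 0.78, -0.7, 0.33], [0, -0.05, 0.76, -0.72, 0.33], [0, -0.05, 0.73, -0.74, 0.33], [0, -0.05, 0.7, -0.77, 0.33], [0, -0.05, 0.68, -0.8, 0.33], [0, -0.05, 0.65, -0.8, 0.33], [0, -0.05, 0.62, -0.84, 0.33], [0, -0.05, 0.6, -0.86, 0.33], [0, -0.05, 0.56, -0.88, 0.33], [0, -0.05, 0.53, -0.9, 0.33], [0, -0.05, 0.5, -0.9, 0.33], [0, -0.05, 0.47, -0.93, 0.33], [0, -0.05, 0.44, -0.95, 0.33]])

```text
clock: 13.5
position: [0.3501, 0.615, 0.4953]
ee_rot: [0.575, 0.437, 0.607, -0.331]
contact_force: [-0.3, 0.6, 0.0]
width: 0.0853
```

Call:
play_rows(steps=[[0, -0.05, 0.4, -0.95, 0.33], [0, -0.05, 0.4, -0.95, 0.33], [0, -0.05, 0.35, -0.95, 0.33], [0, 0, 1, -1, 0], [0, 0, 1, -1, 0], [0, 0, 1, -1, 0], [0, 0, 1, -1, 0], [0, 0, 1, -1, 0]])

```text
clock: 14.3
position: [0.402, 0.8071, 0.4808]
ee_rot: [0.544, 0.496, 0.592, -0.328]
contact_force: [-0.7, -0.8, 0.3]
width: 0.0852
```

```bash
python3 st.py
```

```text
14.3 [0.402  0.8071 0.4808] [1.0151 0.7756 0.2227 0.0537 1.8996 0.723 ] 0.08518881453913583
[[ 0.0837  0.9441  0.3187]
 [ 0.2311  0.2927 -0.9278]
 [-0.9693  0.1514 -0.1937]]
```

Call:
play_rows(steps=[[0, 0, 1, -1, 0], [0, 0, 1, -1, 0], [0, 0, 1, -1, 0], [0, 0, 1, -1, 0], [0, 0, 1, -1, 0], [0, 0, 1, -1, 0]])

```text
clock: 14.9
position: [0.4394, 0.8783, 0.4513]
ee_rot: [0.525, 0.55, 0.594, -0.263]
contact_force: [0.2, -0.8, -0.8]
width: 0.0854
```

```bash
python3 st.py
```

```text
14.9 [0.4394 0.8783 0.4513] [1.0168 0.8301 0.2226 0.0655 1.673  0.7239] 0.08536334222903741
[[ 0.1566  0.9296  0.3336]
 [ 0.3769  0.256  -0.8902]
 [-0.9129  0.2652 -0.3103]]
```

Call:
play_rows(steps=[[0, 0.5, 1, -1, 0], [0, 0.5, 1, -1, 0], [0, 0.5, 1, -1, 0], [0, 0.5, 1, -1, 0], [0, 0.5, 1, -1, 0], [0, 0.5, 1, -1, 0], [0, 0.5, 1, -1, 0]])

```text
clock: 15.6
position: [0.4887, 0.9764, 0.387]
ee_rot: [0.497, 0.61, 0.589, -0.182]
contact_force: [-0.4, -0.9, -0.1]
width: 0.0852
```

```bash
python3 st.py
```

```text
15.6 [0.4887 0.9764 0.387 ] [1.0227 0.9368 0.2228 0.0782 1.3564 0.7206] 0.08522695425157994
[[ 0.2394  0.9003  0.3634]
 [ 0.5386  0.1883 -0.8213]
 [-0.8079  0.3923 -0.4398]]
```

Call:
play_rows(steps=[[0, 0, 1, -1, 0], [0, 0, 1, -1, 0], [0, 0, 1, -1, 0], [0, 0, 1, -1, 0], [0, 0, 1, -1, 0]])

```text
clock: 16.1
position: [0.4992, 0.9913, 0.4464]
ee_rot: [0.473, 0.65, 0.582, -0.121]
contact_force: [-0.7, -0.6, 0.4]
width: 0.0854
```

```bash
python3 st.py
```

```text
16.1 [0.4992 0.9913 0.4464] [1.0188 0.9046 0.2206 0.0921 1.2367 0.7163] 0.08538818929786826
[[ 0.2937  0.8712  0.3933]
 [ 0.6427  0.1245 -0.7559]
 [-0.7076  0.4748 -0.5234]]
```

Tilt is 44.9° at azimuth 65.4°. Next I'll re-measure the basket and plan the trip back, twisting so the jaws are level.

Run:
```python
from plan import *
for n in ['scene','top']:
    im,d,m=save(n,n+'1.png'); np.savez(n+'1.npz',im=im,d=d,**m)
    for q in ['basket_grip','basket_loop']:
        print(n,q,[(round(a['conf'],2),w(m,a['location']).round(4).tolist()) for a in manip.mark_of(n,q)[:2]])
    P,u,v=pc(d,m)
    b=P[(P[:,2]>0.022)&(P[:,2]<0.04)&(abs(P[:,0]-.46)<.13)&(abs(P[:,1]+.3)<.13)]
    print('rim',len(b),cv2.minAreaRect(b[:,:2].astype(np.float32)))
    b=P[(P[:,2]>0.125)&(P[:,2]<0.19)&(abs(P[:,0]-.46)<.1)&(abs(P[:,1]+.3)<.1)]; print('bar',b.mean(0),b.min(0),b.max(0))
    h=P[(P[:,2]>0.300)&(P[:,2]<0.385)&(np.hypot(P[:,0]-.578,P[:,1]+.041)<.04)]
    if len(h): 
        print('hook',len(h),h.min(0),h.max(0))
        for lo in np.arange(.305,.385,.01):
            k=h[(h[:,2]>lo)&(h[:,2]<lo+.01)]
            if len(k): print(round(lo,3),len(k),k.mean(0),k.min(0)[:2],k.max(0)[:2])
    for q in ['hook_seat','hook_point','scale_head']:
        print(n,q,[(round(a['conf'],2),w(m,a['location']).round(4).tolist()) for a in manip.mark_of(n,q)[:2]])
p,A,q,s=now()
print(q)
r,p,A=leg(p,A,[.37,.30,.42],42)
print(A, ik(p,A))
r,p,A=leg(p,A,[.37,-.10,.42]);print(ik(p,A))
r,p,A=leg(p,A,[.40,-.43,.30]);print(ik(p,A))
```

```text
scene basket_grip [(0.64, [0.478, -0.2976, 0.1482])]
scene basket_loop [(0.93, [0.4812, -0.2983, 0.2415])]
rim 540 ((0.47823023796081543, -0.2993137836456299), (0.12563557922840118, 0.16218924522399902), 64.2800064086914)
bar [ 0.4836 -0.2999  0.1578] [ 0.4695 -0.3099  0.1251] [ 0.4893 -0.2884  0.1894]
hook 149 [ 0.5641 -0.0595  0.3119] [ 0.5886 -0.0229  0.3845]
0.305 3 [ 0.5764 -0.0414  0.3127] [ 0.5747 -0.043 ] [ 0.5782 -0.0398]
0.315 38 [ 0.5781 -0.0416  0.3209] [ 0.5687 -0.055 ] [ 0.5858 -0.0281]
0.325 31 [ 0.5761 -0.0441  0.33  ] [ 0.5641 -0.0595] [ 0.5862 -0.0237]
0.335 13 [ 0.5827 -0.0328  0.3391] [ 0.5669 -0.0595] [ 0.5886 -0.0229]
0.345 14 [ 0.5835 -0.0307  0.3497] [ 0.5811 -0.0373] [ 0.5857 -0.0255]
0.355 21 [ 0.5799 -0.038   0.3594] [ 0.5737 -0.0445] [ 0.585  -0.0306]
0.365 13 [ 0.5787 -0.0414  0.3697] [ 0.5737 -0.0434] [ 0.5833 -0.0387]
0.375 16 [ 0.5779 -0.0413  0.3796] [ 0.5731 -0.0444] [ 0.5815 -0.0375]
scene hook_seat [(0.71, [0.5767, -0.0428, 0.3194])]
scene hook_point [(0.63, [0.5691, -0.0528, 0.3366])]
scene scale_head []
top basket_grip [(0.96, [0.4774, -0.3023, 0
[... 1220 characters left out ...]
55, 0.86, 0.0], [0, -0.85, 0.55, 0.87, 0.0], [0, -0.85, 0.55, 0.86, 0.0], [0, -0.86, 0.56, 0.87, 0.0], [0, -0.85, 0.55, 0.86, 0.0], [0, -0.86, 0.56, 0.87, 0.0], [0, -0.85, 0.55, 0.86, 0.0], [0, -0.86, 0.56, 0.87, 0.0]]
 -> [ 0.37   -0.1002  0.42  ]
[array([-0.9605, -0.0066,  1.7672,  0.6693,  1.7889, -0.5235])]
10 [[0, -0.39, 0.55, 0.96, 0.0], [0, -0.39, 0.55, 0.96, 0.0], [0, -0.39, 0.55, 0.96, 0.0], [0, -0.39, 0.54, 0.96, 0.0], [0, -0.39, 0.55, 0.97, 0.0], [0, -0.39, 0.54, 0.96, 0.0], [0, -0.39, 0.55, 0.97, 0.0], [0, -0.39, 0.54, 0.96, 0.0], [0, -0.39, 0.55, 0.97, 0.0], [0, -0.39, 0.54, 0.96, 0.0]]
 -> [ 0.3999 -0.4299  0.3002]
[array([-1.1988,  0.5025,  1.3646,  0.5497,  1.8347, -0.7813])]
```

Basket centre is (0.478, −0.2995) with yaw 64.3°, the hook seat is about (0.577, −0.0415, 0.320) and the scale yaw is about 64°. Travelling back now.

Call:
play_rows(steps=[[0, -0.86, -0.4, 0.9, 0.39], [0, -0.86, -0.35, 0.9, 0.39], [0, -0.86, -0.3, 0.93, 0.39], [0, -0.86, -0.28, 0.94, 0.39], [0, -0.86, -0.24, 0.95, 0.39], [0, -0.86, -0.2, 0.96, 0.39], [0, -0.86, -0.16, 0.97, 0.39], [0, -0.86, -0.12, 0.97, 0.39], [0, -0.86, -0.08, 0.98, 0.39], [0, -0.86, -0.04, 0.98, 0.39], [0, -0.86, 0, 0.98, 0.39], [0, -0.86, 0.04, 0.98, 0.39], [0, -0.86, 0.08, 0.98, 0.39], [0, -0.86, 0.12, 0.97, 0.39], [0, -0.86, 0.15, 0.97, 0.39], [0, -0.86, 0.2, 0.96, 0.39], [0, -0.86, 0.23, 0.95, 0.39], [0, -0.86, 0.27, 0.94, 0.39]])

```text
clock: 18.5
position: [0.3747, 0.3057, 0.4229]
ee_rot: [0.212, 0.776, 0.5, -0.321]
contact_force: [0.7, -0.8, -1.0]
width: 0.0852
```

```bash
python3 st.py
python3 - <<'E'
from plan import *
p,A,q,s=now()
r,p,A=leg(p,A,[.37,-.10,.42])
z=np.load('top1.npz'); m=dict(mtx=z['mtx'],R=z['R'],t=z['t']); P,u,v=pc(z['d'],m)
b=P[(P[:,1]<-.5)&(P[:,0]>.3)&(P[:,2]>.03)&(P[:,1]>-.75)]; print('box',b.min(0),b.max(0))
E
```

```text
18.5 [0.3747 0.3057 0.4229] [ 0.1661 -0.1608  1.8951  0.7415  1.0412  0.3188] 0.08522865666906328
[[ 0.293   0.9121 -0.2868]
 [ 0.6401 -0.41   -0.6497]
 [-0.7102  0.0067 -0.704 ]]
10 [[0, -0.86, 0.54, 0.89, 0.0], [0, -0.86, 0.54, 0.89, 0.0], [0, -0.86, 0.54, 0.89, 0.0], [0, -0.86, 0.54, 0.89, 0.0], [0, -0.87, 0.54, 0.89, 0.0], [0, -0.86, 0.54, 0.89, 0.0], [0, -0.87, 0.54, 0.89, 0.0], [0, -0.86, 0.54, 0.89, 0.0], [0, -0.87, 0.54, 0.89, 0.0], [0, -0.86, 0.54, 0.89, 0.0]]
 -> [ 0.37   -0.0999  0.4199]
box [ 0.375  -0.75    0.0301] [ 1.4105 -0.5008  0.1696]
```

Call:
play_rows(steps=[[0, -0.86, 0.54, 0.89, 0], [0, -0.86, 0.54, 0.89, 0], [0, -0.86, 0.54, 0.89, 0], [0, -0.86, 0.54, 0.89, 0], [0, -0.86, 0.54, 0.89, 0], [0, -0.86, 0.54, 0.89, 0], [0, -0.86, 0.54, 0.89, 0], [0, -0.86, 0.54, 0.89, 0], [0, -0.86, 0.54, 0.89, 0], [0, -0.86, 0.54, 0.89, 0]])

```text
clock: 19.5
position: [0.3711, -0.1001, 0.4192]
ee_rot: [0.212, 0.776, 0.5, -0.322]
contact_force: [0.9, 1.0, 0.2]
width: 0.0852
```

Run:
```python
from plan import *
p,A,q,s=now(); print(s['clock'],p)
G=np.array([.4767,-.3022,.145]); T=G-.054*A[:,0]
r,p,A=leg(p,A,T-.12*A[:,0]+np.array([0,0,.02]));print(ik(p,A))
print('grasp',T,ik(T,A))
```

```text
19.5 [ 0.3711 -0.1001  0.4192]
10 [[0, -0.3, 0.59, 0.93, 0.0], [0, -0.3, 0.59, 0.93, 0.0], [0, -0.3, 0.59, 0.93, 0.0], [0, -0.31, 0.59, 0.93, 0.0], [0, -0.3, 0.59, 0.93, 0.0], [0, -0.31, 0.59, 0.94, 0.0], [0, -0.3, 0.59, 0.93, 0.0], [0, -0.31, 0.59, 0.94, 0.0], [0, -0.3, 0.6, 0.93, 0.0], [0, -0.31, 0.59, 0.94, 0.0]]
 -> [ 0.4255 -0.4134  0.2888]
[array([-1.1556,  0.506 ,  1.3878,  0.569 ,  1.7883, -0.7673])]
grasp [ 0.4609 -0.3367  0.1834] [array([-1.0559,  0.5405,  1.6233,  0.6074,  1.514 , -0.8425])]
```

Run:
```python
from plan import *
p,A,q,s=now()
G=np.array([.4767,-.3022,.145]); T=G-.054*A[:,0]
r,p,A=leg(p,A,[.34,-.29,.38]);print(ik(p,A))
r,p,A=leg(p,A,T-.12*A[:,0]+np.array([0,0,.01]));print(ik(p,A))
```

```text
6 [[0, -0.57, 0.27, 0.89, 0.0], [0, -0.57, 0.27, 0.89, 0.0], [0, -0.57, 0.28, 0.89, 0.0], [0, -0.57, 0.27, 0.89, 0.0], [0, -0.57, 0.28, 0.89, 0.0], [0, -0.56, 0.27, 0.89, 0.0]]
 -> [ 0.3399 -0.2899  0.3798]
[array([-1.2088,  0.2272,  1.5934,  0.5528,  1.8774, -0.7718])]
5 [[0, 0.12, 0.85, 0.84, 0.0], [0, 0.12, 0.85, 0.85, 0.0], [0, 0.12, 0.86, 0.84, 0.0], [0, 0.13, 0.85, 0.85, 0.0], [0, 0.12, 0.86, 0.84, 0.0]]
 -> [ 0.4256 -0.4133  0.2788]
[array([-1.1553,  0.5132,  1.401 ,  0.5668,  1.7709, -0.7784])]
```

Call:
play_rows(steps=[[0, -0.57, 0.27, 0.89, 0], [0, -0.57, 0.27, 0.89, 0], [0, -0.57, 0.27, 0.89, 0], [0, -0.57, 0.27, 0.89, 0], [0, -0.57, 0.27, 0.89, 0], [0, -0.57, 0.27, 0.89, 0], [0, 0.12, 0.85, 0.85, 0], [0, 0.12, 0.85, 0.85, 0], [0, 0.12, 0.85, 0.85, 0], [0, 0.12, 0.85, 0.85, 0], [0, 0.12, 0.85, 0.85, 0]])

```text
clock: 20.6
position: [0.4255, -0.4128, 0.2769]
ee_rot: [0.212, 0.775, 0.5, -0.322]
contact_force: [-0.2, -0.7, 0.9]
width: 0.0853
```

Run:
```python
from plan import *
p,A,q,s=now(); print(s['clock'],p);print(A)
im,d,m=save('wrist','w3.png')
print([(a['conf'],w(m,a['location'])) for a in manip.mark_of('wrist','basket_grip')][:2])
for G in ([.4767,-.3022,.145],):
    T=np.array(G)-.054*A[:,0]
    r,p,A=leg(p,A,T,v=.025)
```

```text
20.6 [ 0.4255 -0.4128  0.2769]
[[ 0.2924  0.9121 -0.2875]
 [ 0.6388 -0.4099 -0.6511]
 [-0.7117  0.0067 -0.7025]]
[(0.89, array([ 0.4766, -0.2973,  0.1502]))]
6 [[0, 0.7, 0.0, 0.03, 0.0], [0, 0.7, 0.0, 0.03, 0.0], [0, 0.7, 0.0, 0.03, 0.0], [0, 0.69, 0.01, 0.04, 0.0], [0, 0.7, 0.0, 0.03, 0.0], [0, 0.69, 0.01, 0.04, 0.0]]
 -> [ 0.4609 -0.3368  0.1834]
```

View pics/w3.png

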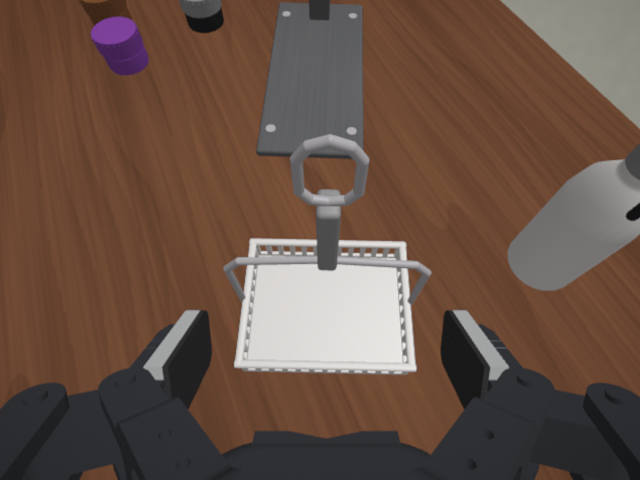

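The wrist view shows the bar at (328,230), centred between the open fingers, with the basket square to the jaws. Going in to grip.

Call:
play_rows(steps=[[0, 0.7, 0, 0.03, 0], [0, 0.7, 0, 0.03, 0], [0, 0.7, 0, 0.03, 0], [0, 0.7, 0, 0.03, 0], [0, 0.7, 0, 0.03, 0], [0, 0.7, 0, 0.03, 0], [1, 0, 0, 0, 0], [1, 0, 0, 0, 0], [1, 0, 0, 0, 0], [1, 0, 0, 0, 0], [1, 0, 0, 0, 0], [1, 0, 0, 0, 0]], newtons=60)

```text
clock: 21.9
position: [0.4601, -0.3351, 0.1849]
ee_rot: [0.212, 0.776, 0.5, -0.322]
contact_force: [1.2, -1.6, 2.6]
width: 0.0132
```

Run:
```python
from plan import *
p,A,q,s=now(); print(s['clock'],p,s['width'],s['contact_force']);print(A)
im,d,m=save('wrist','w4.png')
print([(a['conf'],w(m,a['location'])) for a in manip.mark_of('wrist','basket_loop')][:2])
P,u,v=pc(d,m)
b=P[(P[:,2]>0.2)&(P[:,2]<0.26)&(np.hypot(P[:,0]-.478,P[:,1]+.3)<.05)]; print(len(b),b.min(0),b.max(0),b.mean(0))
```

```text
21.9 [ 0.4601 -0.3351  0.1849] 0.013203093667589143 [ 1.2364 -1.6232  2.582 ]
[[ 0.2933  0.9119 -0.2872]
 [ 0.6388 -0.4104 -0.6508]
 [-0.7113  0.0074 -0.7029]]
[(0.79, array([ 0.4777, -0.298 ,  0.2383]))]
24588 [ 0.4361 -0.3467  0.2   ] [ 0.4943 -0.2879  0.2476] [ 0.4704 -0.3117  0.2219]
```

View pics/w4.png

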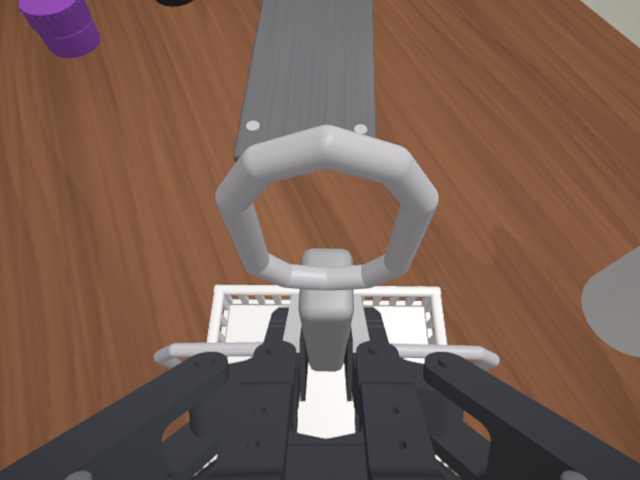

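The grip is solid and the loop is clear of the hand: the wrist view shows the full loop at (325,210). Lift and go to 80 mm short of the hook.

Run:
```python
from plan import *
p,A,q,s=now()
off=np.array([.4777,-.2985,.240])-p
sx=np.array([np.cos(1.115),np.sin(1.115),0]); H=np.array([.577,-.0415,.320]); 
r,p,A=leg(p,A,p+[0,0,.105],grip=1,v=.025)
r,p,A=leg(p,A,H+[0,0,.025]-.08*sx-off,grip=1,v=.03); print(ik(p,A))
```

```text
5 [[1, -0.5, 0.01, -0.49, 0.0], [1, -0.5, 0.0, -0.49, 0.0], [1, -0.5, 0.01, -0.49, 0.0], [1, -0.49, 0.0, -0.5, 0.0], [1, -0.5, 0.01, -0.49, 0.0]]
 -> [ 0.4603 -0.3351  0.2899]
7 [[1, 0.65, -0.08, -0.66, 0.0], [1, 0.65, -0.08, -0.66, 0.0], [1, 0.65, -0.09, -0.66, 0.0], [1, 0.66, -0.08, -0.66, 0.0], [1, 0.65, -0.09, -0.66, 0.0], [1, 0.66, -0.08, -0.67, 0.0], [1, 0.65, -0.09, -0.66, 0.0]]
 -> [ 0.5242 -0.1499  0.2899]
[array([-0.7792,  0.3155,  1.706 ,  0.7255,  1.4772, -0.566 ])]
```

Call:
play_rows(steps=[[1, -0.25, 0, -0.25, 0], [1, -0.5, 0, -0.5, 0], [1, -0.5, 0, -0.5, 0], [1, -0.5, 0, -0.5, 0], [1, -0.5, 0, -0.5, 0], [1, -0.22, 0, -0.22, 0], [1, 0.65, -0.08, -0.66, 0], [1, 0.65, -0.08, -0.66, 0], [1, 0.65, -0.08, -0.66, 0], [1, 0.65, -0.08, -0.66, 0], [1, 0.65, -0.08, -0.66, 0], [1, 0.65, -0.08, -0.66, 0], [1, 0.65, -0.08, -0.66, 0], [1, 0, 0, 0, 0]])

```text
clock: 23.4
position: [0.5231, -0.1454, 0.2894]
ee_rot: [0.211, 0.774, 0.503, -0.321]
contact_force: [-0.7, 0.8, -2.0]
width: 0.0131
```

Run:
```python
from plan import *
p,A,q,s=now(); print(s['clock'],p,s['width'],s['contact_force'])
off=np.array([.4777,-.2985,.240])-np.array([.4601,-.3351,.1849])
print('loop pred',p+off)
for n in ['wrist','scene']:
    im,d,m=save(n,n+'5.png')
    for k in ['basket_loop','hook_point','hook_seat']:
        print(n,k,[(round(a['conf'],2),w(m,a['location'])) for a in manip.mark_of(n,k)][:2])
    if n=='scene':
        c=im[190:300,260:370]; cv2.imwrite('pics/s5c.png',cv2.resize(c,None,fx=6,fy=5,interpolation=cv2.INTER_CUBIC)[:,:,::-1])
```

```text
23.4 [ 0.5231 -0.1454  0.2894] 0.013070780625011219 [-0.6872  0.7712 -1.9753]
loop pred [ 0.5407 -0.1088  0.3445]
wrist basket_loop [(0.67, array([ 0.5402, -0.1087,  0.3443]))]
wrist hook_point []
wrist hook_seat []
scene basket_loop [(0.97, array([ 0.5439, -0.1089,  0.3468]))]
scene hook_point [(0.61, array([ 0.5709, -0.0563,  0.3371])), (0.51, array([ 0.5416, -0.1112,  0.3457]))]
scene hook_seat [(0.56, array([ 0.5771, -0.0405,  0.32  ])), (0.38, array([ 0.5418, -0.114 ,  0.2544]))]
```

View pics/wrist5.png

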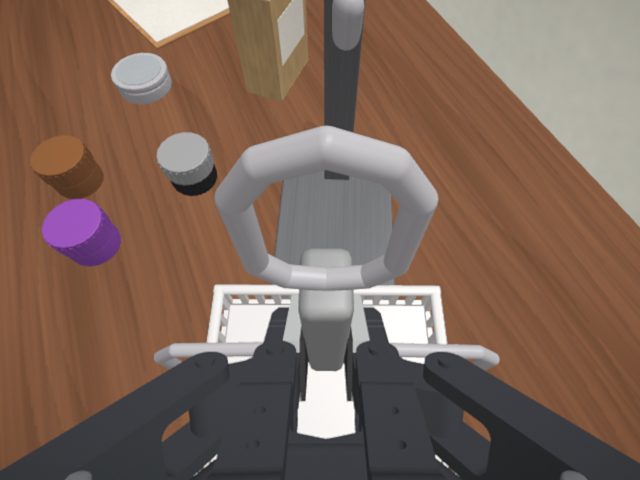

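View pics/s5c.png

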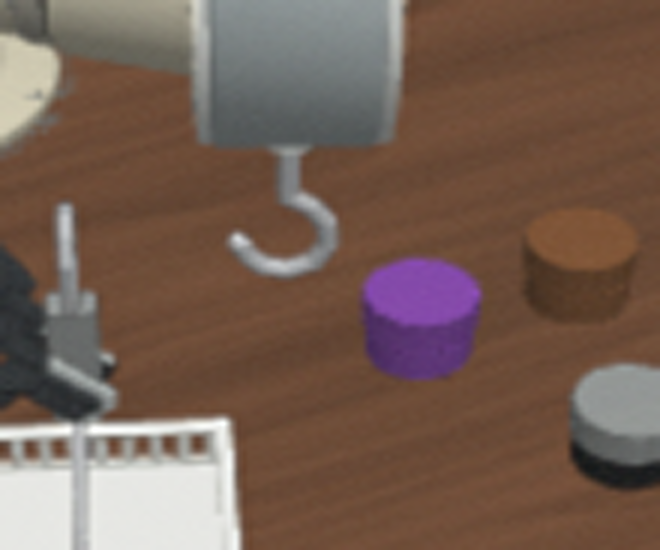

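Scene view: the hook opens toward the loop, with its point at about (238,240) in the crop and the loop top level slightly above it. Loop and hook are 5 mm apart laterally and the height is right. I'll advance in two parts, checking before lowering.

Run:
```python
from plan import *
p,A,q,s=now()
off=np.array([.5407,-.1088,.3445])-np.array([.5231,-.1454,.2894])
sx=np.array([np.cos(1.115),np.sin(1.115),0]); H=np.array([.577,-.0415,.320])
r,p,A=leg(p,A,H+[0,0,.0255]-.002*sx-off,grip=1,v=.017); print(ik(p,A))
```

```text
5 [[1, 0.36, 0.02, -0.38, 0.0], [1, 0.36, 0.02, -0.37, 0.0], [1, 0.36, 0.02, -0.38, 0.0], [1, 0.37, 0.02, -0.37, 0.0], [1, 0.36, 0.01, -0.38, 0.0]]
 -> [ 0.5584 -0.0798  0.2905]
[array([-0.6403,  0.3016,  1.726 ,  0.7743,  1.3888, -0.4767])]
```

Call:
play_rows(steps=[[1, 0.36, 0.04, -0.38, 0], [1, 0.36, 0.04, -0.38, 0], [1, 0.36, 0.02, -0.38, 0], [1, 0.36, 0, -0.38, 0], [1, 0.36, 0, -0.38, 0], [1, 0, 0, 0, 0]])

```text
clock: 24.4
position: [0.5589, -0.076, 0.2916]
ee_rot: [0.212, 0.775, 0.502, -0.321]
contact_force: [-0.8, -0.2, -2.3]
width: 0.0136
```

```bash
cat > look.py <<'E'
import sys
from plan import *
p,A,q,s=now(); print(s['clock'],p,s['width'],np.array(s['contact_force']))
tag=sys.argv[1]
print('loop pred',p+[.0176,.0366,.0551])
im,d,m=save('scene','s%s.png'%tag); np.savez('scene_l.npz',im=im,d=d,**m)
for k in ['basket_loop','hook_seat']:
    print(k,[(round(a['conf'],2),w(m,a['location'])) for a in manip.mark_of('scene',k)][:2])
c=im[190:340,230:370]; cv2.imwrite('pics/s%sc.png'%tag,cv2.resize(c,None,fx=4,fy=4,interpolation=cv2.INTER_CUBIC)[:,:,::-1])
E
python3 look.py 6
```

```text
24.4 [ 0.5589 -0.076   0.2916] 0.013597460095175455 [-0.7914 -0.1633 -2.3243]
loop pred [ 0.5765 -0.0394  0.3467]
basket_loop [(0.92, array([ 0.5799, -0.0391,  0.351 ]))]
hook_seat [(0.72, array([ 0.5767, -0.0406,  0.32  ]))]
```

View pics/s6c.png

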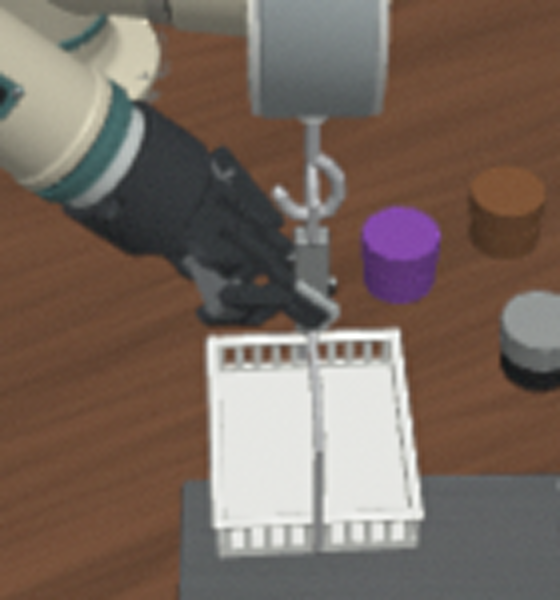

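The loop is threaded over the point: in the crop the loop top sits inside the hook bend at (313,165). I'll lower slowly by 36 mm, watching the force.

Call:
play_rows(steps=[[1, 0.12, 0, 0.12, 0], [1, 0.12, 0, 0.12, 0], [1, 0.12, 0, 0.12, 0], [1, 0.12, 0, 0.12, 0], [1, 0.12, 0, 0.12, 0], [1, 0.12, 0, 0.12, 0], [1, 0.1, 0, 0.1, 0], [1, 0, 0, 0, 0], [1, 0, 0, 0, 0]])

```text
clock: 25.45
position: [0.559, -0.079, 0.2567]
ee_rot: [0.212, 0.775, 0.501, -0.322]
contact_force: [-0.4, -0.6, -1.2]
width: 0.0125
```

```bash
python3 look.py 7
```

```text
25.45 [ 0.559  -0.079   0.2567] 0.012455004141570986 [-0.4209 -0.5892 -1.245 ]
loop pred [ 0.5766 -0.0424  0.3118]
basket_loop [(0.63, array([ 0.5772, -0.0391,  0.3132]))]
hook_seat [(0.63, array([ 0.5727, -0.0424,  0.3079]))]
```

View pics/s7c.png

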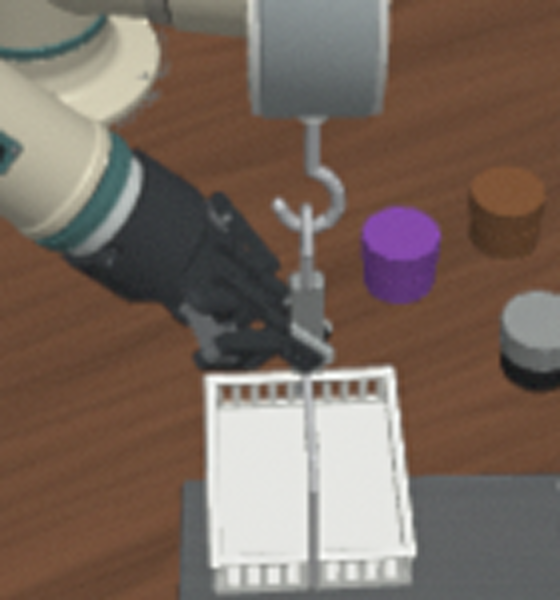

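The loop rests in the bend and the hook has come down about 10 mm. Release and back out along the tool axis.

Call:
play_rows(steps=[[1, 0.03, 0, 0.03, 0], [0.8, 0, 0, 0, 0], [0.5, 0, 0, 0, 0], [0, 0, 0, 0, 0], [0, 0, 0, 0, 0], [0, -0.3, 0, 0, 0], [0, -0.5, 0, 0, 0], [0, -0.8, 0, 0, 0], [0, -1, 0, 0, 0], [0, -1, 0, 0, 0], [0, -1, 0, 0, 0]])

```text
clock: 26.7
position: [0.518, -0.1683, 0.3547]
ee_rot: [0.212, 0.775, 0.5, -0.322]
contact_force: [1.0, -0.1, -0.2]
width: 0.0858
```

```bash
python3 look.py 8
python3 - <<'E'
from plan import *
z=np.load('top0.npz')
for n in ['scene','top']:
    m=manip.camera_model(n)
    manip.get_image(n)
    print(n,[(round(a['conf'],2),w(m,a['location'])) for a in manip.mark_of(n,'jar')][:4])
m=manip.camera_model('scene'); l=np.load('scene_l.npz')
P,u,v=pc(l['d'],dict(mtx=l['mtx'],R=l['R'],t=l['t'])); k=(P[:,2]>.044)&(P[:,2]<.056)&(np.hypot(P[:,0]-.502,P[:,1]-.195)<.045); print(cv2.minEnclosingCircle(P[k][:,:2].astype(np.float32)))
E
```

```text
26.7 [ 0.518  -0.1683  0.3547] 0.08575012860891298 [ 1.0275 -0.0997 -0.1609]
loop pred [ 0.5356 -0.1317  0.4098]
basket_loop [(0.61, array([ 0.5743, -0.0434,  0.3112]))]
hook_seat [(0.64, array([ 0.5766, -0.04  ,  0.3104])), (0.16, array([ 0.7041, -0.3424,  0.0025]))]
scene [(0.8, array([ 0.4988,  0.1931, -0.0014])), (0.72, array([0.3666, 0.2424, 0.003 ])), (0.71, array([ 0.3747,  0.1426, -0.0001])), (0.58, array([ 0.574 , -0.0421,  0.3072]))]
top [(0.74, array([0.4991, 0.1914, 0.0015])), (0.71, array([ 0.371 ,  0.2425, -0.0011])), (0.64, array([ 0.3764,  0.1445, -0.0019])), (0.45, array([ 0.6622,  0.3188, -0.0039]))]
((0.49903684854507446, 0.19003792107105255), 0.03113415464758873)
```

View pics/s8c.png

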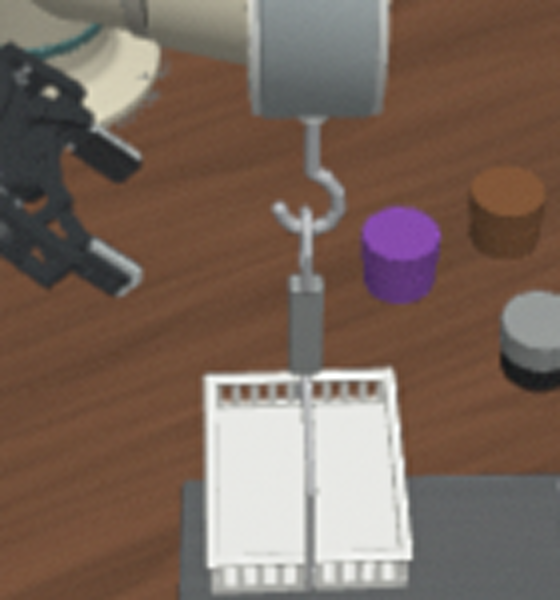

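The basket hangs free, with the loop within 4 mm of the seat by the networks. I'll retreat slowly so it settles, then go to the jar at about (0.500, 0.193).

Run:
```python
from plan import *
p,A,q,s=now()
J=np.array([.500,.193,.036]); T=J-.054*A[:,0]
r,p,A=leg(p,A,[.43,-.20,.40],v=.035)
r,p,A=leg(p,A,[.37,0.0,.38]);print(ik(p,A))
r,p,A=leg(p,A,T-.11*A[:,0]);q=ik(p,A);print(q, [x.round(2) for x in fk(q[0],PR,pts=True)[2]])
r,p,A=leg(p,A,T,v=.025);q=ik(p,A);print(q, [x.round(2) for x in fk(q[0],PR,pts=True)[2]])
```

```text
4 [[0, -0.67, -0.56, 0.11, 0.0], [0, -0.68, -0.55, 0.12, 0.0], [0, -0.67, -0.56, 0.11, 0.0], [0, -0.68, -0.55, 0.12, 0.0]]
 -> [ 0.4301 -0.2001  0.4   ]
5 [[0, 0.83, -0.91, -0.66, 0.0], [0, 0.84, -0.91, -0.66, 0.0], [0, 0.83, -0.91, -0.66, 0.0], [0, 0.84, -0.91, -0.65, 0.0], [0, 0.83, -0.92, -0.66, 0.0]]
 -> [0.3699 0.0001 0.3801]
[array([-0.7841, -0.0846,  1.9411,  0.7202,  1.608 , -0.459 ])]
9 [[0, 0.9, 0.14, 0.29, 0.0], [0, 0.9, 0.14, 0.3, 0.0], [0, 0.89, 0.14, 0.29, 0.0], [0, 0.9, 0.14, 0.3, 0.0], [0, 0.89, 0.14, 0.29, 0.0], [0, 0.9, 0.15, 0.3, 0.0], [0, 0.89, 0.14, 0.29, 0.0], [0, 0.9, 0.15, 0.3, 0.0], [0, 0.89, 0.14, 0.29, 0.0]]
 -> [0.4523 0.0879 0.1526]
[array([-0.4459,  0.2932,  2.2371,  1.0331,  0.9605, -0.8005])] [array([0.03, 0.06, 0.14]), array([ 0.19, -0.02,  0.74]), array([ 0.37, -0.1 ,  0.36]), array([0.45, 0.09, 0.15])]
5 [[0, 0.73, 0.0, 0.0, 0.0], [0, 0.73, 0.0, 0.0, 0.0], [0, 0.74, 0.0, 0.0, 0.0], [0, 0.73, 0.0, 0.0, 0.0], [0, 0.74, 0.0, 0.0, 0.0]]
 -> [0.4842 0.1585 0.0744]
[array([-0.2446,  0.4818,  2.2738,  1.3569,  0.7877, -1.0262])] [array([0.02, 0.07, 0.14]), array([ 0.3 , -0.  ,  0.69]), array([ 0.4 , -0.03,  0.28]), array([0.48, 0.16, 0.07])]
```

Call:
play_rows(steps=[[0, -0.68, -0.55, 0.12, 0], [0, -0.68, -0.55, 0.12, 0], [0, -0.68, -0.55, 0.12, 0], [0, -0.68, -0.55, 0.12, 0], [0, 0.83, -0.9, -0.66, 0], [0, 0.83, -0.9, -0.66, 0], [0, 0.83, -0.9, -0.66, 0], [0, 0.83, -0.9, -0.66, 0], [0, 0.83, -0.9, -0.66, 0]])

```text
clock: 27.95
position: [0.3711, -0.0003, 0.3803]
ee_rot: [0.211, 0.775, 0.501, -0.322]
contact_force: [0.6, 0.6, 1.1]
width: 0.085
```

Call:
play_rows(steps=[[0, 0.9, 0.14, 0.3, 0], [0, 0.9, 0.14, 0.3, 0], [0, 0.9, 0.14, 0.3, 0], [0, 0.9, 0.14, 0.3, 0], [0, 0.9, 0.14, 0.3, 0], [0, 0.9, 0.14, 0.3, 0], [0, 0.9, 0.14, 0.3, 0], [0, 0.9, 0.14, 0.3, 0], [0, 0.9, 0.14, 0.3, 0]])

```text
clock: 28.85
position: [0.4538, 0.0861, 0.1503]
ee_rot: [0.211, 0.775, 0.501, -0.322]
contact_force: [0.6, -0.0, 0.1]
width: 0.0852
```

Run:
```python
from plan import *
p,A,q,s=now(); print(s['clock'],p,s['contact_force']);print(A)
im,d,m=save('wrist','w9.png')
print([(round(a['conf'],2),w(m,a['location'])) for a in manip.mark_of('wrist','jar')][:4])
P,u,v=pc(d,m); k=(P[:,2]>.047)&(P[:,2]<.054)&(np.hypot(P[:,0]-.5,P[:,1]-.193)<.045); print(k.sum(),cv2.minEnclosingCircle(P[k][:,:2].astype(np.float32)),P[k].mean(0))
J=np.array([.500,.193,.036]); T=J-.054*A[:,0]
r,p,A=leg(p,A,T,v=.025)
im,d,m=save('scene','s9.png'); np.savez('scene_l.npz',im=im,d=d,**m)
for k in ['basket','basket_loop','hook_seat','basket_grip']: print(k,[(round(a['conf'],2),w(m,a['location'])) for a in manip.mark_of('scene',k)][:1])
P,u,v=pc(d,m); b=P[(P[:,2]>0.08)&(P[:,2]<0.106)&(abs(P[:,0]-.577)<.13)&(abs(P[:,1]+.04)<.13)&(im[v,u].min(1)>150)]
print('rim',len(b),cv2.minAreaRect(b[:,:2].astype(np.float32)),b[:,2].max())
```

```text
28.85 [0.4538 0.0861 0.1503] [ 0.5955 -0.0376  0.1078]
[[ 0.2903  0.9127 -0.2875]
 [ 0.6404 -0.4085 -0.6503]
 [-0.711   0.0046 -0.7031]]
[(0.86, array([ 0.5054,  0.1871, -0.0009])), (0.72, array([0.3661, 0.2492, 0.0013]))]
6695 ((0.498225599527359, 0.19247187674045563), 0.02937263436615467) [0.4975 0.1907 0.0501]
5 [[0, 0.73, -0.01, -0.02, 0.0], [0, 0.73, -0.01, -0.02, 0.0], [0, 0.73, -0.02, -0.01, 0.0], [0, 0.72, -0.01, -0.02, 0.0], [0, 0.73, -0.02, -0.01, 0.0]]
 -> [0.4843 0.1585 0.0743]
basket [(0.63, array([ 0.575 , -0.0485,  0.0709]))]
basket_loop [(0.65, array([ 0.5754, -0.0414,  0.3149]))]
hook_seat [(0.63, array([ 0.575 , -0.0429,  0.0695]))]
basket_grip []
rim 588 ((0.5757035613059998, -0.04357844591140747), (0.12359445542097092, 0.1589682400226593), 64.37454223632812) 0.10597206617055477
```

View pics/w9.png

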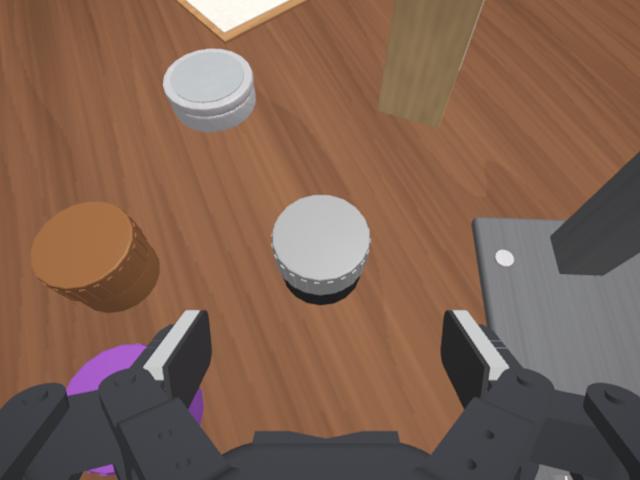

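View pics/s9.png

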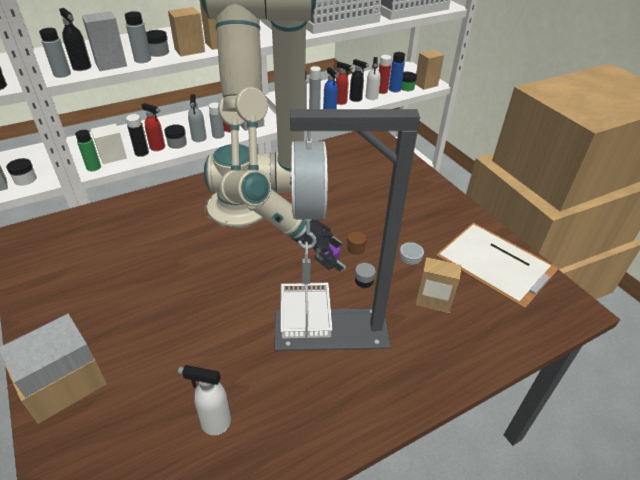

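The jar (grey lid, black body) is centred at wrist (321,250), world (0.498, 0.1925), r = 29 mm as expected. The tin is beyond at (210,85). The basket hangs at (0.5755, −0.0435), yaw 64.4°. Descending to grip the lid.

Call:
play_rows(steps=[[0.1, 0.73, -0.05, -0.02, 0], [0.1, 0.73, -0.03, -0.02, 0], [0.1, 0.73, -0.02, -0.02, 0], [0.1, 0.73, 0, -0.02, 0], [0.1, 0.7, 0, 0, 0], [0.1, 0, 0, 0, 0], [1, 0, 0, 0, 0], [1, 0, 0, 0, 0], [1, 0, 0, 0, 0], [1, 0, 0, 0, 0], [1, 0, 0, 0, 0]], newtons=50)

```text
clock: 30.3
position: [0.484, 0.1568, 0.0774]
ee_rot: [0.211, 0.776, 0.5, -0.321]
contact_force: [-3.4, -3.3, 7.8]
width: 0.0569
```

Run:
```python
from plan import *
p,A,q,s=now(); print(s['clock'],p,s['contact_force'],s['width'],p+.054*A[:,0]);print(A)
im,d,m=save('wrist','w10.png')
```

```text
30.3 [0.484  0.1568 0.0774] [-3.3617 -3.3477  7.8267] 0.05688220585880021 [0.4999 0.1914 0.0391]
[[ 0.2936  0.912  -0.2863]
 [ 0.6407 -0.41   -0.6491]
 [-0.7094  0.0072 -0.7047]]
```

View pics/w10.png

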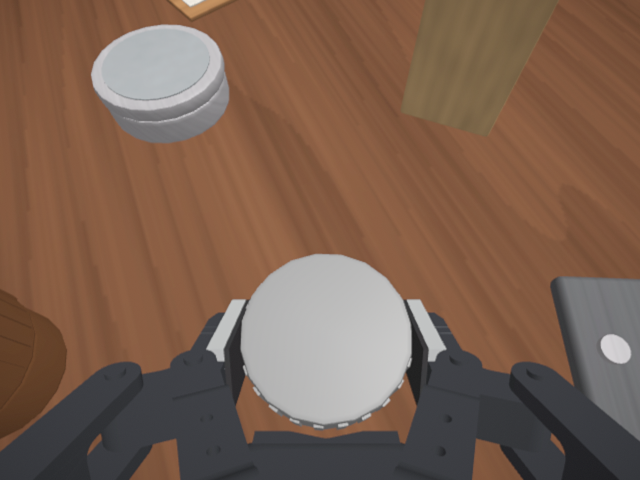

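The jar is held at 56.9 mm, with the lid centred at wrist (327,340) and the jar upright. Lift and bring it round to the −x side of the basket.

Run:
```python
from plan import *
p,A,q,s=now()
p=np.array([.484,.157,.0774]);B=np.array([.5755,-.0435,.069]); sx=np.array([np.cos(1.124),np.sin(1.124),0]); O=np.array([.0142,.0352,-.0774])
Jt=lambda x,z:B+sx*x+[0,0,z]-O
for t,v in [(p+[0,0,.17],.03),([.37,.02,.32],.035),([.37,-.20,.32],.035),(Jt(-.15,.043),.035),(Jt(-.026,.043),.015)]:
    r,p,A=leg(p,A,t,grip=1,v=v); q=ik(p,A); print(q[0])
```

```text
6 [[1, -0.67, 0.01, -0.67, 0.0], [1, -0.67, 0.01, -0.66, 0.0], [1, -0.67, 0.01, -0.67, 0.0], [1, -0.67, 0.0, -0.66, 0.0], [1, -0.67, 0.01, -0.67, 0.0], [1, -0.67, 0.0, -0.66, 0.0]]
 -> [0.484  0.1569 0.2473]
[-0.2488  0.1535  2.0727  0.9602  1.0088 -0.4086]
6 [[1, -0.96, -0.26, 0.39, 0.0], [1, -0.96, -0.26, 0.39, 0.0], [1, -0.96, -0.26, 0.39, 0.0], [1, -0.96, -0.27, 0.39, 0.0], [1, -0.96, -0.26, 0.39, 0.0], [1, -0.96, -0.27, 0.39, 0.0]]
 -> [0.3699 0.0201 0.3201]
[-0.7418 -0.0481  2.0714  0.7413  1.455  -0.5423]
7 [[1, -0.67, 0.43, 0.68, 0.0], [1, -0.67, 0.43, 0.68, 0.0], [1, -0.67, 0.43, 0.68, 0.0], [1, -0.67, 0.43, 0.68, 0.0], [1, -0.67, 0.43, 0.68, 0.0], [1, -0.67, 0.43, 0.68, 0.0], [1, -0.68, 0.43, 0.68, 0.0]]
 -> [ 0.37   -0.2     0.3201]
[-1.0815  0.185   1.81    0.598   1.6686 -0.7655]
6 [[1, 0.67, 0.67, 0.36, 0.0], [1, 0.67, 0.67, 0.36, 0.0], [1, 0.67, 0.67, 0.36, 0.0], [1, 0.67, 0.67, 0.36, 0.0], [1, 0.68, 0.66, 0.36, 0.0], [1, 0.67, 0.67, 0.37, 0.0]]
 -> [ 0.4965 -0.2141  0.1893]
[-0.8938  0.4517  1.782   0.6967  1.3818 -0.7805]
9 [[1, 0.32, 0.01, -0.33, 0.0], [1, 0.32, 0.01, -0.33, 0.0], [1, 0.32, 0.01, -0.32, 0.0], [1, 0.33, 0.01, -0.33, 0.0], [1, 0.32, 0.01, -0.32, 0.0], [1, 0.33, 0.01, -0.33, 0.0], [1, 0.32, 0.01, -0.32, 0.0], [1, 0.33, 0.01, -0.33, 0.0], [1, 0.32, 0.02, -0.32, 0.0]]
 -> [ 0.5501 -0.1023  0.1894]
[-0.6835  0.4199  1.8427  0.8025  1.249  -0.677 ]
```

Call:
play_rows(steps=[[1, -0.2, 0, -0.2, 0], [1, -0.5, 0, -0.5, 0], [1, -0.67, 0, -0.67, 0], [1, -0.67, 0, -0.67, 0], [1, -0.67, 0, -0.67, 0], [1, -0.67, 0, -0.67, 0], [1, -0.6, 0, -0.6, 0], [1, -0.96, -0.26, 0.4, 0], [1, -0.96, -0.26, 0.4, 0], [1, -0.96, -0.26, 0.4, 0], [1, -0.96, -0.26, 0.4, 0], [1, -0.96, -0.26, 0.4, 0], [1, -0.96, -0.26, 0.4, 0]])

```text
clock: 31.65
position: [0.3678, 0.019, 0.3169]
ee_rot: [0.212, 0.775, 0.5, -0.323]
contact_force: [0.4, -0.2, -3.4]
width: 0.0566
```

Call:
play_rows(steps=[[1, -0.67, 0.43, 0.68, 0], [1, -0.67, 0.43, 0.68, 0], [1, -0.67, 0.43, 0.68, 0], [1, -0.67, 0.43, 0.68, 0], [1, -0.67, 0.43, 0.68, 0], [1, -0.67, 0.43, 0.68, 0], [1, -0.67, 0.43, 0.68, 0]])

```text
clock: 32.35
position: [0.369, -0.2016, 0.3166]
ee_rot: [0.212, 0.775, 0.5, -0.323]
contact_force: [1.0, 0.8, -1.9]
width: 0.0567
```

Run:
```python
from plan import *
p,A,q,s=now();print(s['clock'],p,s['contact_force'],s['width']);print(A)
B=np.array([.5755,-.0435,.069]); sx=np.array([np.cos(1.124),np.sin(1.124),0]); O=np.array([.0142,.0352,-.0774])
Jt=lambda x,z:B+sx*x+[0,0,z]-O
r,p,A=leg(p,A,Jt(-.15,.055),grip=1,v=.035)
save('wrist','w11.png')
im,d,m=save('scene','s11.png'); P,u,v=pc(d,m); b=P[(P[:,2]>0.08)&(P[:,2]<0.106)&(abs(P[:,0]-.577)<.13)&(abs(P[:,1]+.04)<.13)&(im[v,u].min(1)>150)]
print('rim',len(b),cv2.minAreaRect(b[:,:2].astype(np.float32)),np.percentile(b[:,2],98))
for k in ['basket_loop','hook_seat','basket','basket_grip']: print(k,[(round(a['conf'],2),w(m,a['location'])) for a in manip.mark_of('scene',k)][:1])
```

```text
32.35 [ 0.369  -0.2016  0.3166] [ 0.971   0.7784 -1.8963] 0.0567004713529683
[[ 0.2921  0.9116 -0.2892]
 [ 0.6381 -0.411  -0.6511]
 [-0.7124  0.0056 -0.7018]]
5 [[1, 0.74, 0.8, 0.35, 0.0], [1, 0.74, 0.81, 0.35, 0.0], [1, 0.74, 0.8, 0.34, 0.0], [1, 0.75, 0.81, 0.35, 0.0], [1, 0.74, 0.8, 0.34, 0.0]]
 -> [ 0.4964 -0.2139  0.2015]
rim 620 ((0.574738621711731, -0.04298430681228638), (0.12442836165428162, 0.15989550948143005), 64.60482025146484) 0.10565440517107157
basket_loop [(0.59, array([ 0.5772, -0.0414,  0.3129]))]
hook_seat [(0.42, array([ 0.5729, -0.0457,  0.3094]))]
basket [(0.9, array([ 0.5758, -0.0457,  0.0664]))]
basket_grip [(0.86, array([ 0.5766, -0.0408,  0.2217]))]
```

View pics/w11.png

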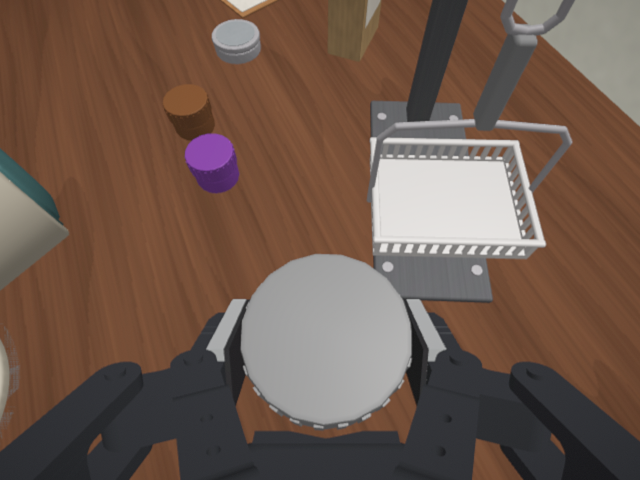

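The jar is still upright in the grip, and the basket hangs ahead at (455,200). Go to the −x side at low height, then in under the bow.

Call:
play_rows(steps=[[1, 0.74, 0.8, 0.35, 0], [1, 0.74, 0.8, 0.35, 0], [1, 0.74, 0.8, 0.35, 0], [1, 0.74, 0.8, 0.35, 0], [1, 0.74, 0.8, 0.35, 0], [1, 0, 0, 0, 0]])

```text
clock: 33.25
position: [0.4978, -0.2107, 0.1993]
ee_rot: [0.211, 0.775, 0.502, -0.322]
contact_force: [-0.7, 0.4, -2.2]
width: 0.0567
```

Run:
```python
from plan import *
p,A,q,s=now();print(s['clock'],p,s['contact_force'],s['width'])
B=np.array([.5752,-.0435,.069]); sx=np.array([np.cos(1.124),np.sin(1.124),0]); O=np.array([.0142,.0352,-.0774])
Jt=lambda x,z:B+sx*x+[0,0,z]-O
im,d,m=save('wrist','w12.png')
r,p,A=leg(p,A,Jt(-.11,.045),grip=1,v=.02)
r,p,A=leg(p,A,Jt(-.028,.043),grip=1,v=.015)
```

```text
33.25 [ 0.4978 -0.2107  0.1993] [-0.6681  0.3941 -2.1878] 0.05669701561030632
2 [[1, 0.52, 0.01, -0.34, 0.0], [1, 0.52, 0.02, -0.34, 0.0]]
 -> [ 0.5135 -0.1778  0.1915]
6 [[1, 0.33, 0.01, -0.31, 0.0], [1, 0.33, 0.01, -0.32, 0.0], [1, 0.33, 0.01, -0.31, 0.0], [1, 0.33, 0.01, -0.32, 0.0], [1, 0.33, 0.02, -0.31, 0.0], [1, 0.32, 0.01, -0.32, 0.0]]
 -> [ 0.5488 -0.1039  0.1894]
```

View pics/w12.png

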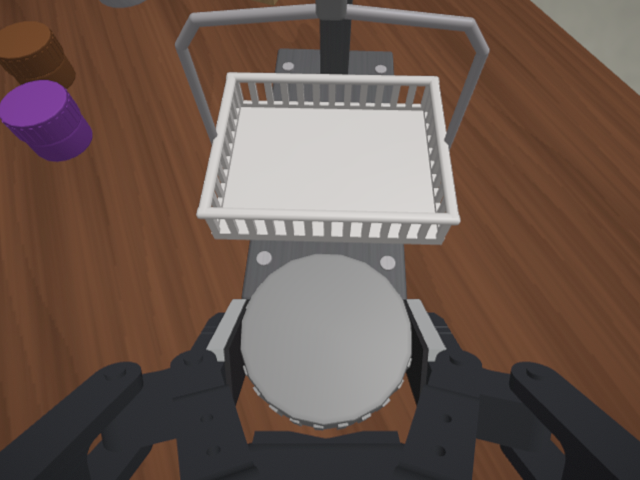

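Well centred: the jar is at column 327 and the basket's middle at column 330. Go in over the wall.

Call:
play_rows(steps=[[1, 0.5, 0.01, -0.34, 0], [1, 0.5, 0.01, -0.34, 0], [1, 0.33, 0.01, -0.32, 0], [1, 0.33, 0.01, -0.32, 0], [1, 0.33, 0.01, -0.32, 0], [1, 0.33, 0.01, -0.32, 0], [1, 0.33, 0.01, -0.32, 0], [1, 0.3, 0.01, -0.3, 0], [1, 0, 0, 0, 0]])

```text
clock: 34.2
position: [0.547, -0.1042, 0.1936]
ee_rot: [0.211, 0.775, 0.501, -0.321]
contact_force: [-0.0, -0.1, -3.2]
width: 0.0565
```

Run:
```python
from plan import *
p,A,q,s=now();print(s['clock'],p,s['contact_force'],s['width'])
B=np.array([.5752,-.0435,.069]); sx=np.array([np.cos(1.124),np.sin(1.124),0]); O=np.array([.0142,.0352,-.0774])
d=p+O-B; print('jar in basket x',d@sx,'y',d@[-sx[1],sx[0],0],'z',d[2])
Jt=lambda x,z:B+sx*x+[0,0,z]-O
im,dd,m=save('wrist','w13.png')
im,dd,m=save('scene','s13.png'); c=im[190:340,230:370]; cv2.imwrite('pics/s13c.png',cv2.resize(c,None,fx=4,fy=4,interpolation=cv2.INTER_CUBIC)[:,:,::-1])
r,p,A=leg(p,A,Jt(-.022,.012),grip=1,v=.006)
r,p,A=leg(p,A,Jt(-.008,.004),grip=1,v=.004)
r,p,A=leg(p,A,Jt(-.008,-.005),grip=1,v=.003)
```

```text
34.2 [ 0.547  -0.1042  0.1936] [-0.0256 -0.1335 -3.2414] 0.05652673923223779
jar in basket x -0.02903629283057141 y 0.0016061778494305986 z 0.04716582420312601
6 [[1, 0.17, 0.01, 0.11, 0.0], [1, 0.17, 0.01, 0.11, 0.0], [1, 0.16, 0.01, 0.11, 0.0], [1, 0.17, 0.01, 0.11, 0.0], [1, 0.16, 0.01, 0.11, 0.0], [1, 0.17, 0.0, 0.11, 0.0]]
 -> [ 0.5514 -0.0984  0.1583]
5 [[1, 0.1, 0.0, -0.03, 0.0], [1, 0.1, 0.0, -0.03, 0.0], [1, 0.1, 0.0, -0.03, 0.0], [1, 0.11, 0.01, -0.03, 0.0], [1, 0.1, 0.0, -0.02, 0.0]]
 -> [ 0.5573 -0.086   0.1504]
4 [[1, 0.05, 0.0, 0.05, 0.0], [1, 0.06, 0.0, 0.05, 0.0], [1, 0.05, 0.0, 0.05, 0.0], [1, 0.06, 0.0, 0.06, 0.0]]
 -> [ 0.5575 -0.0859  0.1413]
```

View pics/w13.png

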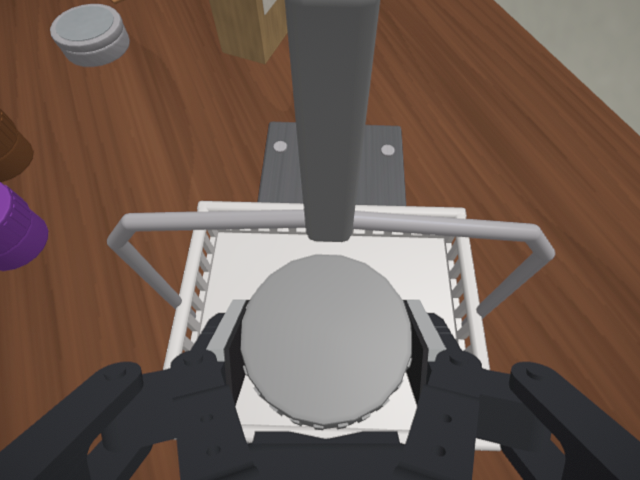

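View pics/s13c.png

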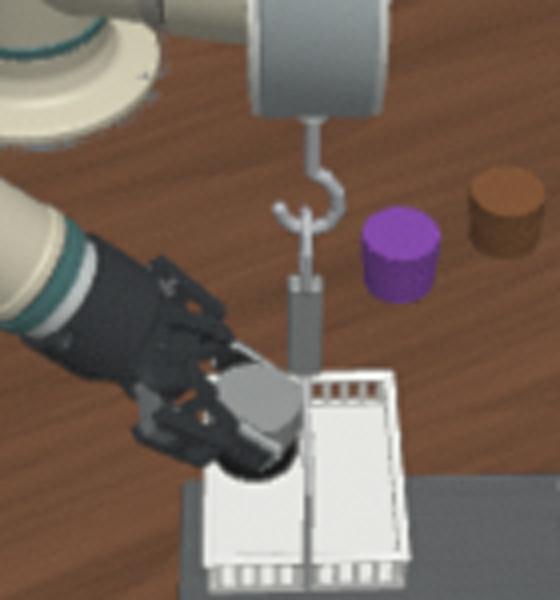

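The lid looks rounder in the wrist view than an upright one should, so the jar may have tipped about the jaw axis while being gripped. I'll measure its tilt from depth.

Run:
```python
from plan import *
def fit(P):
    c=P.mean(0); U,S,V=np.linalg.svd(P-c,full_matrices=False); n=V[2]*np.sign(V[2][2]); return c,n,S[2]/np.sqrt(len(P))
p,A,q,s=now()
m=manip.camera_model('wrist'); im,d=manip.get_image('wrist')
mask=np.zeros((480,640),np.uint8); cv2.circle(mask,(327,335),65,1,-1)
P,u,v=pc(d,m,mask>0); c,n,r=fit(P); print('lid centre',c,'normal',n,'tilt',np.degrees(np.arccos(n[2])),r)
print('in tool',A.T@n, 'centre rel TCP tool',A.T@(c-p))
print('tilt toward heading',np.degrees(np.arctan2(n@[.415,.91,0],n[2])),'lateral',np.degrees(np.arctan2(n@[.91,-.415,0],n[2])))
print('bottom centre',c-.05*n)
```

```text
lid centre [ 0.5627 -0.0717  0.1659] normal [0.0019 0.001  1.    ] tilt 0.1197962582116059 0.0006176997853100298
in tool [-0.7099  0.0072 -0.7043] centre rel TCP tool [ 0.046   0.0004 -0.0074]
tilt toward heading 0.09465633091950315 lateral 0.07345751318794438
bottom centre [ 0.5626 -0.0717  0.1159]
```

The jar is upright within 0.1°, so the roundness was just the camera's viewing angle. Its centre agrees with the prediction. Lower it in, move 14 mm forward and press gently down until the hook takes the load.

Call:
play_rows(steps=[[1, 0.17, 0.01, 0.11, 0], [1, 0.17, 0.01, 0.11, 0], [1, 0.17, 0.01, 0.11, 0], [1, 0.17, 0.01, 0.11, 0], [1, 0.17, 0, 0.11, 0], [1, 0.17, 0, 0.11, 0], [1, 0.1, 0, -0.06, 0], [1, 0.1, 0, -0.06, 0], [1, 0.1, 0, -0.06, 0], [1, 0.1, 0, -0.06, 0], [1, 0.1, 0, -0.06, 0], [1, 0, 0, 0, 0]])

```text
clock: 35.55
position: [0.5581, -0.0838, 0.1535]
ee_rot: [0.212, 0.775, 0.501, -0.322]
contact_force: [-0.6, 1.5, -2.4]
width: 0.0565
```

```bash
cat > jl.py <<'E'
import sys
from plan import *
tag=sys.argv[1]
p,A,q,s=now();print(s['clock'],p,np.array(s['contact_force']),s['width'])
B=np.array([.5752,-.0435,.069]); sx=np.array([np.cos(1.124),np.sin(1.124),0]); O=np.array([.0157,.0330,-.0776])
d=p+O-B; print('jar in basket x',d@sx,'y',d@[-sx[1],sx[0],0],'z',d[2])
im,dd,m=save('wrist','w%s.png'%tag)
im,dd,m=save('scene','s%s.png'%tag); c=im[190:340,230:370]; cv2.imwrite('pics/s%sc.png'%tag,cv2.resize(c,None,fx=4,fy=4,interpolation=cv2.INTER_CUBIC)[:,:,::-1])
E
python3 jl.py 14
```

```text
35.55 [ 0.5581 -0.0838  0.1535] [-0.5514  1.5187 -2.36  ] 0.05654143651526155
jar in basket x -0.0071352028860856564 y -0.0019011741095358709 z 0.006921532779944228
```

View pics/s14c.png

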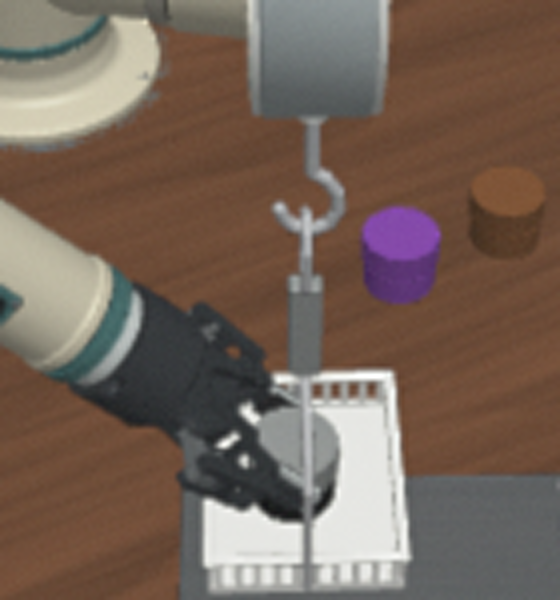

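View pics/w14.png

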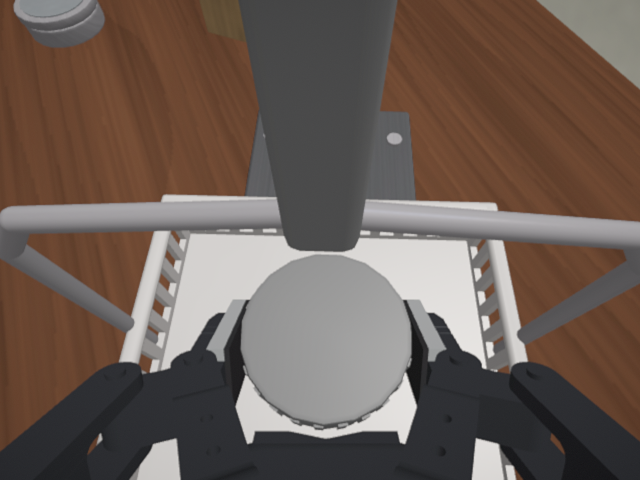

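Jar is at x −7, y −2 mm in the basket, about 3 mm above the floor. Lower 14 mm slowly so the spring takes most of the weight.

Call:
play_rows(steps=[[1, 0.05, 0, 0.05, 0], [1, 0.05, 0, 0.05, 0], [1, 0.05, 0, 0.05, 0], [1, 0.05, 0, 0.05, 0], [1, 0.05, 0, 0.05, 0], [1, 0.05, 0, 0.05, 0], [1, 0.05, 0, 0.05, 0], [1, 0, 0, 0, 0], [1, 0, 0, 0, 0]])

```text
clock: 36.55
position: [0.5582, -0.0844, 0.1387]
ee_rot: [0.211, 0.775, 0.501, -0.322]
contact_force: [0.5, 0.3, 0.1]
width: 0.0569
```

```bash
python3 jl.py 15
```

```text
36.55 [ 0.5582 -0.0844  0.1387] [0.4821 0.3105 0.0533] 0.05688761506039714
jar in basket x -0.007676339447845431 y -0.0022587581976607294 z -0.007882957224179032
```

View pics/s15c.png

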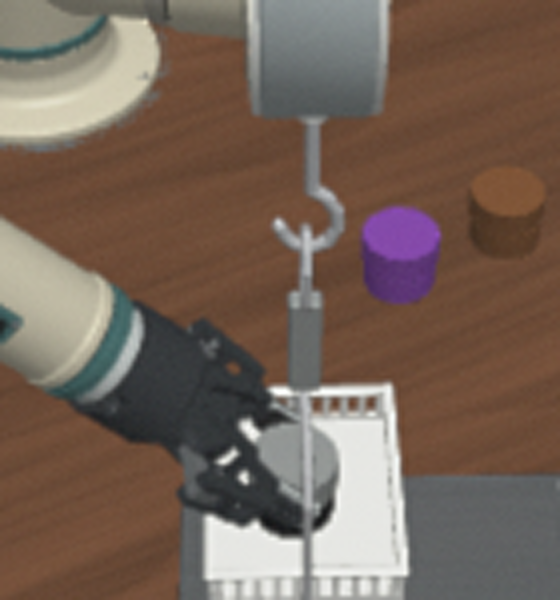

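View pics/w15.png

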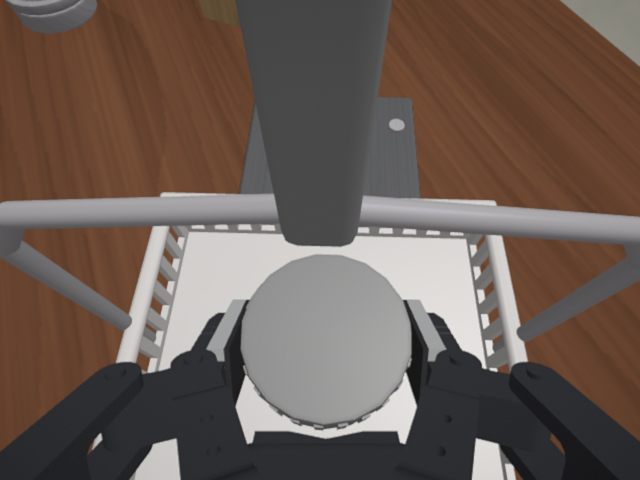

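The hook has followed down about 12 mm and the wrist force is near zero, so the spring now carries the jar. Release and back out straight along the tool.

Call:
play_rows(steps=[[0.25, 0, 0, 0, 0], [0.2, 0, 0, 0, 0], [0.1, 0, 0, 0, 0], [0.05, 0, 0, 0, 0], [0.05, 0, 0, 0, 0], [0.05, -0.2, 0, 0, 0], [0.05, -0.3, 0, 0, 0], [0.05, -0.5, 0, 0, 0], [0.05, -0.7, 0, 0, 0], [0.05, -0.7, 0, 0, 0], [0.05, -0.7, 0, 0, 0], [0.05, -0.7, 0, 0, 0]])

```text
clock: 37.85
position: [0.5243, -0.1588, 0.2212]
ee_rot: [0.212, 0.776, 0.5, -0.322]
contact_force: [0.1, -0.3, -0.3]
width: 0.0813
```

```bash
python3 jl.py 16
```

```text
37.85 [ 0.5243 -0.1588  0.2212] [ 0.0589 -0.3201 -0.2688] 0.08125120350373698
jar in basket x -0.08944149325704036 y -0.0038158085615257902 z 0.07457477131718668
```

View pics/s16c.png

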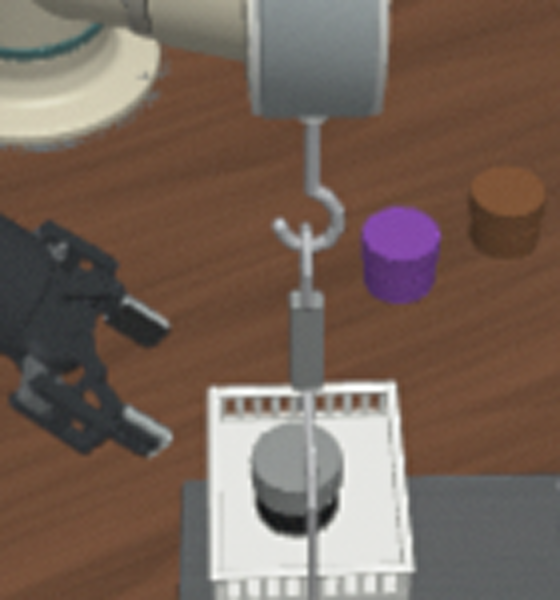

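View pics/w16.png

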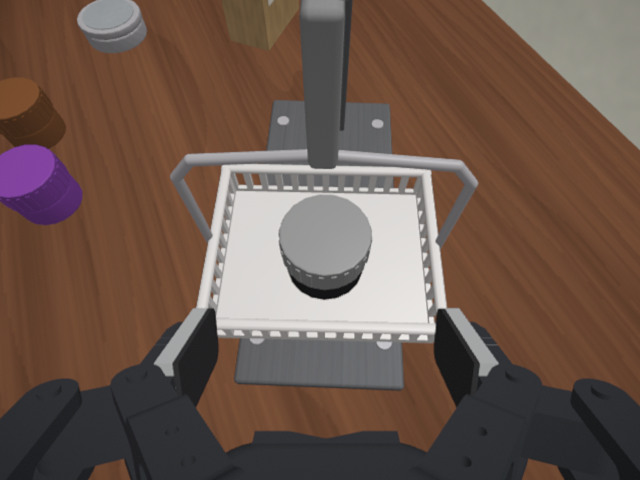

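The jar stands upright in the middle of the hanging basket: wrist (325,240), basket middle about (325,250). I'll back off, let it settle and measure.

Call:
play_rows(steps=[[0.05, -1, 0, 0, 0], [0.05, -1, 0, 0, 0], [0.05, 0, 0, 0, 0], [0.05, 0, 0, 0, 0], [0.05, 0, 0, 0, 0], [0.05, 0, 0, 0, 0], [0.05, 0, 0, 0, 0], [0.05, 0, 0, 0, 0], [0.05, 0, 0, 0, 0], [0.05, 0, 0, 0, 0], [0.05, 0, 0, 0, 0], [0.05, 0, 0, 0, 0], [0.05, 0, 0, 0, 0], [0.05, 0, 0, 0, 0], [0.05, 0, 0, 0, 0], [0.05, 0, 0, 0, 0], [0.05, 0, 0, 0, 0], [0.05, 0, 0, 0, 0], [0.05, 0, 0, 0, 0], [0.05, 0, 0, 0, 0]])

```text
clock: 39.95
position: [0.5074, -0.1958, 0.2623]
ee_rot: [0.211, 0.775, 0.501, -0.322]
contact_force: [-0.1, 0.2, -0.1]
width: 0.0814
```

Call:
play_rows(steps=[[0.05, 0, 0, 0, 0], [0.05, 0, 0, 0, 0], [0.05, 0, 0, 0, 0], [0.05, 0, 0, 0, 0], [0.05, 0, 0, 0, 0], [0.05, 0, 0, 0, 0], [0.05, 0, 0, 0, 0], [0.05, 0, 0, 0, 0], [0.05, 0, 0, 0, 0], [0.05, 0, 0, 0, 0], [0.05, 0, 0, 0, 0], [0.05, 0, 0, 0, 0], [0.05, 0, 0, 0, 0], [0.05, 0, 0, 0, 0], [0.05, 0, 0, 0, 0], [0.05, 0, 0, 0, 0], [0.05, 0, 0, 0, 0], [0.05, 0, 0, 0, 0], [0.05, 0, 0, 0, 0], [0.05, 0, 0, 0, 0]])

```text
clock: 41.95
position: [0.5074, -0.1958, 0.2623]
ee_rot: [0.212, 0.775, 0.501, -0.322]
contact_force: [-0.1, -1.0, 0.0]
width: 0.081
```

Run:
```python
from plan import *
prev={}
for i in range(4):
    for n in ['scene','wrist']:
        m=manip.camera_model(n); im,d=manip.get_image(n)
        reg=(slice(200,350),slice(270,350)) if n=='scene' else (slice(60,400),slice(150,500))
        if n in prev: print(i,n,'mean diff',np.abs(im[reg].astype(int)-prev[n][reg]).mean().round(3))
        prev[n]=im.copy()
        if i==3:
            for k in ['jar','basket','basket_loop','hook_seat','tin','carton','spray_bottle']: print(n,k,[(round(a['conf'],2),w(m,a['location'])) for a in manip.mark_of(n,k)][:2])
            if n=='scene': cv2.imwrite('pics/s17.png',im[:,:,::-1])
            P,u,v=pc(d,m); near=np.hypot(P[:,0]-.573,P[:,1]+.05)<.045
            k=near&(P[:,2]>.095)&(P[:,2]<.125)&(np.ptp(im[v,u].astype(int),axis=1)<20)&(im[v,u].mean(1)<170)
            if k.sum()>50:
                L=P[k]; L=L[abs(L[:,2]-np.median(L[L[:,2]>np.percentile(L[:,2],60),2]))<.006]; print(n,'lid',len(L),cv2.minEnclosingCircle(L[:,:2].astype(np.float32)),np.median(L[:,2]))
            b=P[(P[:,2]>.07)&(P[:,2]<.096)&(abs(P[:,0]-.577)<.13)&(abs(P[:,1]+.04)<.13)&(im[v,u].min(1)>150)]
            print(n,'rim',len(b),cv2.minAreaRect(b[:,:2].astype(np.float32)),np.percentile(b[:,2],98))
print(manip.get_state()['clock'])
```

```text
1 scene mean diff 1.189
1 wrist mean diff 0.435
2 scene mean diff 1.192
2 wrist mean diff 0.436
3 scene mean diff 1.201
scene jar [(0.87, array([ 0.5778, -0.0435,  0.06  ])), (0.61, array([0.3735, 0.1452, 0.    ]))]
scene basket [(0.73, array([ 0.5735, -0.043 ,  0.0583]))]
scene basket_loop [(0.81, array([ 0.5771, -0.0429,  0.2971]))]
scene hook_seat [(0.51, array([ 0.5763, -0.0414,  0.3001])), (0.49, array([ 0.5744, -0.0423,  0.2968]))]
scene tin [(0.86, array([ 0.4724,  0.3758, -0.0003]))]
scene carton [(0.98, array([0.6585, 0.3206, 0.0027]))]
scene spray_bottle [(0.98, array([ 0.7067, -0.3421, -0.0017]))]
scene lid 279 ((0.5755872130393982, -0.04658926650881767), 0.03025113418698311) 0.11111676662971029
scene rim 568 ((0.5778030753135681, -0.039777182042598724), (0.12289679050445557, 0.15879368782043457), 64.17577362060547) 0.09354040819724986
3 wrist mean diff 0.435
wrist jar [(0.98, array([ 0.3757,  0.1486, -0.0005])), (0.93, array([0.3662, 0.2462, 0.0009]))]
wrist basket []
wrist basket_loop [(0.54, array([ 0.5715, -0.0384,  0.2084]))]
wrist hook_seat []
wrist tin [(0.8, array([0.476 , 0.3777, 0.0006]))]
wrist carton [(0.75, array([ 0.6599,  0.3299, -0.0025]))]
wrist spray_bottle []
wrist lid 3961 ((0.5748761892318726, -0.045582402497529984), 0.029529143124818802) 0.11143183979877179
wrist rim 5093 ((0.5779761075973511, -0.03911851346492767), (0.12533614039421082, 0.15782655775547028), 63.98515701293945) 0.09223739748023704
43.05
```

View pics/s17.png

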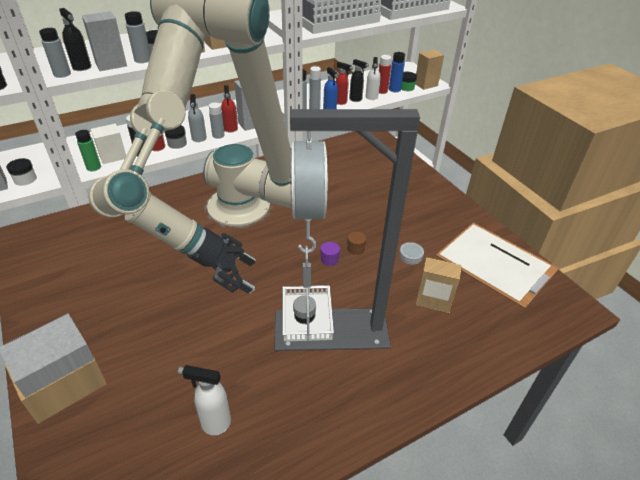

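The jar is about 7 mm from the basket's middle and the hook is about 22 mm down. Frame-to-frame differences are constant noise, so everything is still. Handing in.

```bash
python3 -c "
from h import *
manip.sign_off(); print(manip.get_state()['clock'])"
```

```text
the job is handed in; nothing more can be done
the job is handed in; nothing more can be done
```

The basket hangs on the hook by its loop with the jar of wax upright in its middle. I handed in at about 43 s of the 72 s allowed; no verdict was reported.

**What I did**
- The moves only turn about the tool's own axis. To get the 45° tilt needed under the scale head, I pushed the arm past its reach limit. That tilts the tool, and the tilt stays.
- Before that I turned the basket about 44° on the table so its loop lined up with the hook.
- I threaded the loop over the hook point, lowered it and let go. It hung free for about 9 s before I brought the jar in.
- I then set the jar in under the bow, let the spring take its weight, opened the fingers and backed off.

**Last checks**
- **Hook and loop:** the hook was about 22 mm down, and the loop lay within about 4 mm of the seat.
- **Jar:** its lid was centred about 7 mm from the basket's middle (limits 25 and 30 mm). I measured it upright to 0.1° in the grip. After release I checked that only by eye in the pictures, where it still stood upright.
- **Stillness:** repeated pictures differed only by constant noise, and the gripper was well clear.
- **Bystanders:** the spray bottle, tin and carton were within about 10 mm of where they started. I never touched them.

**Disagreements**
- While I was gripping the jar, the wrist force read about 8 N upward and the tool sat 3 mm higher than commanded. I didn't find the cause, and it did no visible harm.
- In the last wrist picture the jar network found only the purple and brown look-alikes. The scene camera and the depth data both showed the right jar in the basket.
- I never read the dial pointers. The hook's travel comes from the cameras only.

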